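# Load the sample carousel and sort the bench

### The arm

A 7-joint arm with a two-finger parallel gripper is mounted at the origin on the work surface. World frame = base frame: x ahead of the robot, y to its left, z up, the work surface at z = 0. Lengths are in m, angles in degrees, forces in N, time in s.
With the tool pointing down it reaches from about 0.425 to 0.95 m from the base axis. Payload 4.7 kg.
Tool frame: the origin (TCP) lies midway between the tips of the shut fingers; the grasp point (between the pads) lies robot.hold_point_z behind it (robot.hold_point_z is the distance from the TCP to the grasp point, in m); z points along the fingers, y is the direction in which the jaws open and shut (so a half turn about z gives the same grasp; the last joint's range is limited). The gripper opens to 85 mm and grips with 20 to 120 N. Pads are 22 mm wide; open, the fingers measure 114 mm over their backs; the gripper's body (76 mm by 85 mm) begins 54 mm behind the grasp point. The pads swing forward as they close: fully open they stand 13 mm farther back than shut.
Start: joints at [65.151, 26.849, -2.785, 87.806, 1.381, 65.374, -4.715], TCP at [0.266, -0.62, 0.231] pointing down, gripper open.
Joint ranges: [-148.3, 148.3], [-19.14, 114.17], [-79.39, 73.82], [5.75, 140.21], [-59.74, 239.74], [12.07, 113.84], [-152.46, 152.46]. Speed limits (degrees/s): [147.25, 147.25, 180, 180, 180, 180, 180].

### API

Orientations are given as [roll, pitch, yaw] about the fixed x, y, z axes, in that order (R = Rz(yaw) Ry(pitch) Rx(roll)).
In Python, from rig import sense, eyes, robot gives the robot as it stands.
- The arm moves only by the tool apply_moves, never from a script. Its argument "deltas" is a list of rows, each a list of 3 entries, a list of its own where there are three numbers: the shift along the tool's x, y, z in m, then the turn about the tool's z in degrees, then the closure, from 0 (fully open) to 1 (shut). A call has 1 to 12 rows; each row shifts and turns the commanded pose from where the row before left it, along the tool's axes as they then stand; what a row does not reach is not made up. A row lasts 1/12 s, in which the tool goes at most 41.7 mm and 7.16 degrees, less where a joint would pass 70% of its speed; a pose out of reach is approached as far as the arm can. A call with a gripper value outside its range is refused whole. The fingers move at their own pace and stop on an object; "grip_force" is the grip in N (left out, the last holds). Time passes only in rows, so rows that do not move let the fingers close. It gives the time, the measured TCP pose, the force and the opening at its end, in the units of the state.
- sense(): the state, without advancing time (a new reading comes with each control period).
- eyes.camera(name): name is "scene" or "side" or "wrist"; returns the picture (384x512x3 uint8, red, green, blue); there is no depth.
- eyes.camera_params(name): a dict with "fx", "fy", "cx", "cy" (pixels), "rvec" (rotation vector, rad) and "tvec" (3), from world to camera coordinates, as OpenCV has them. Camera axes: x right, y down, z forward; pixel columns grow to the right and rows downward; lengths in m; the calibration is good to about 2 mm. A picture is of the moment at which its call begins: read the wrist's pose just before it. camera_params takes no time and is no camera call; for the wrist camera it gives the pose at the moment of the call.
- robot.finish_job(): hands the job in, once; it reports no verdict.
The state is a dict: "time": time; "joint_positions": joint angles; "dq": joint speeds; "joint_torque": joint torques, N m; "eef_pos": TCP position; "tcp_rot": TCP orientation; "force": force on the tool from outside, world axes, zero at the start; "wrist_torque": the same for the moment, N m; "width": opening from 0.0 (shut) to 1.0 (fully open).
Only numpy, scipy, OpenCV 4.12 (cv2) and the standard library are available. Lean on these libraries where they do the work, as an engineer would, in place of code of your own. Each camera call takes 0.05 s, during which the arm holds its last target.

### The job

Sort the samples: put the red-capped pot in the red dish, the yellow-capped pot in the yellow dish, and the green tip box squarely (either way round) on the green-framed pad. Turn the carousel until its blue pocket stands at the white arrow, and only then put the blue-capped pot in that pocket, leaving the pocket at the arrow. Every pot must end upright and flat on the floor of its dish or pocket, and none may be tipped over on the way.

Things in the scene. Friction and masses are not known exactly. Their poses are not given: they have to be found in the camera images.
- red_pot: Sample pot: off-white cylindrical body 34 mm in diameter with a red screw cap 38 mm in diameter on top (cap from 46 to 62 mm height), 62 mm tall in all, 40 to 85 g. Starts upright. Origin: centre of its underside, z up.
- yellow_pot: Sample pot: off-white cylindrical body 34 mm in diameter with a yellow screw cap 38 mm in diameter on top (cap from 46 to 62 mm height), 62 mm tall in all, 40 to 85 g. Starts upright. Origin: centre of its underside, z up.
- blue_pot: Sample pot: off-white cylindrical body 34 mm in diameter with a blue screw cap 38 mm in diameter on top (cap from 46 to 62 mm height), 62 mm tall in all, 40 to 85 g. Starts upright. Origin: centre of its underside, z up. A like pot with a grey cap is no part of the job. Low clutter, at most 62 mm high, stands among the things, all about 100 mm or more apart centre to centre.
- tip_box: Closed green pipette-tip box, 75 mm long (its x), 50 mm wide (its y), 45 mm high, 60 to 130 g, top dotted with pale tips. Starts upright at any yaw. Origin: centre of its underside, z up.
- red_holder: Fixed shallow round red dish on the table, 62 mm outside diameter, 10 mm high, recess 52 mm in diameter with its floor 3 mm above the underside. Origin: centre of its underside, z up.
- yellow_holder: Fixed shallow round yellow dish on the table, 62 mm outside diameter, 10 mm high, recess 52 mm in diameter with its floor 3 mm above the underside. Origin: centre of its underside, z up.
- tip_pad: Fixed flat pad, 86 mm (its x) by 61 mm (its y), 3 mm thick, dark grey with a green frame; the tip box belongs centred on it, long sides parallel. Origin: centre of its underside, z up.
- carousel: Fixed black round plinth of the sample carousel, 210 mm in diameter, in the middle of the bench. A white arrow lies on a tongue on its side towards the robot and points at the centre. Origin: on the turning axis, at table height; its -x axis points from the turning axis to the arrow, z up. On it turns an aluminium disc, 196 mm in diameter, its top 26 mm above the table.
- blue_pocket (a point): Blue pocket on the carousel's disc (beside a white and a black one): round dish, 62 mm outside diameter, 10 mm high, recess 52 mm in diameter, its floor 3 mm above its underside, which is 26 mm above the table. Its centre is 66 mm from the turning axis. Origin: centre of its underside, z up. It stands at the arrow when it lies on the carousel's -x axis.
- peg (a point): Orange upright round peg fixed on the carousel's disc, for turning it: 16 mm in diameter, from 26 to 71 mm above the table, 75 mm from the turning axis, exactly opposite the blue pocket. Origin: centre of its foot, z up. The disc turns either way, at least a full turn, needs 1 to 2 N at the peg and stays where it is left.
Mind the look-alikes: they are no part of the job. Of the things that look like the tip_box, the middle-sized one is meant. What is shaped like the yellow_pot but pink is not meant.

How it is judged:
By the outcome, as a careful person would: the job done as asked, in the order asked, and still so for the second after the job is handed in, with the robot touching nothing.
It also fails if it takes over 136 s, if anything falls off the work surface, if the arm or the gripper's body presses on something with over 40 N, if the wrist force passes 120 N, or if a joint passes its speed limit or range.

## Working session

There is one attempt and no reset: what is moved stays moved. The work goes in short steps, Python scripts to look and compute and a tool call to move; the robot and the scene stay as the last step left them, time stands still between calls to the robot, and variables do not carry over. Pictures are saved under pics/ and viewed, and the job is handed in when it is done.

Besides the shell and the picture viewer there is one more tool, called after "Emit:" as a command line: name --argument value ..., lists and objects as JSON in quotes. apply_moves: Moves the arm, as the interface text tells. Its arguments: {"type":"object","properties":{"deltas":{"type":"array","items":{"type":"array"}},"grip_force":{"type":"number"}},"required":["deltas"]}

```bash
ls; mkdir -p pics; python3 - <<'E'
from rig import sense, eyes, robot
import cv2
s=sense(); print(s); print(robot.hold_point_z)
for n in ["scene","side","wrist"]:
    cv2.imwrite(f"pics/{n}0.png",cv2.cvtColor(eyes.camera(n),cv2.COLOR_RGB2BGR)); print(n,eyes.camera_params(n))
E
```

```text
pics
{'time': 0.0, 'joint_positions': array([65.15095258, 26.89674988, -2.78517452, 87.87384533,  1.38080505,
       65.37350171, -4.71790302]), 'dq': array([-0.05573494,  0.01168075,  0.0097154 , -0.07471514, -0.05017367,
       -0.03099264,  0.01325398]), 'joint_torque': array([ 4.46206714e-04, -5.10304391e+01, -4.68848739e-02, -2.37708253e+01,
        1.06802114e-02,  7.48012913e-03,  1.40160975e-05]), 'eef_pos': array([ 0.26562861, -0.61990877,  0.2302671 ]), 'tcp_rot': array([-1.79889518e+02,  3.60460103e-03,  2.31933310e+01]), 'force': array([-0.60431107, -0.06828341,  0.30263607]), 'wrist_torque': array([ 0.05474484, -0.02669371, -0.01838867]), 'width': 1.0017704248624166}
0.0187
scene {'fx': 395.12928526455823, 'fy': 395.12928526455823, 'cx': 254.36449459446067, 'cy': 188.6467662209282, 'rvec': array([ 2.09733689,  0.57416001, -0.31370646]), 'tvec': array([-0.40800153, -0.10047862,  1.34795843])}
side {'fx': 432.19585757576453, 'fy': 432.19585757576453, 'cx': 261.8474414043387, 'cy': 190.47233258732783, 'rvec': array([ 0.83454083, -2.45277619,  1.18260594]), 'tvec': array([0.36953611, 0.27621656, 0.83812337])}
wrist {'fx': 297.79800469232885, 'fy': 297.79800469232885, 'cx': 250.88903701433847, 'cy': 194.66090004032304, 'rvec': array([-2.38326451,  1.57016775,  0.26369386]), 'tvec': array([-0.67465261, -0.04198526,  0.37980915])}
```

View pics/scene0.png

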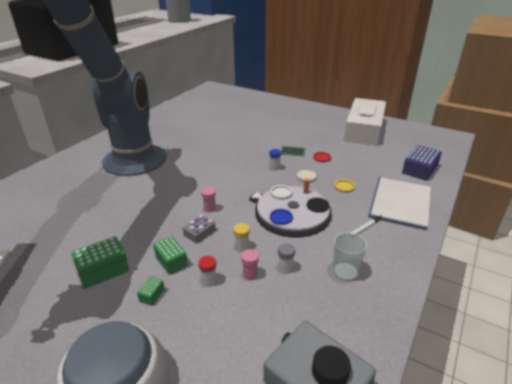

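View pics/side0.png

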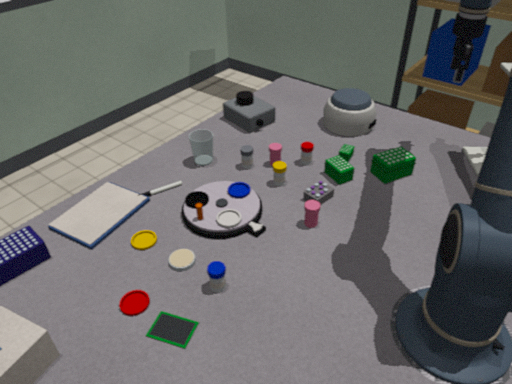

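View pics/wrist0.png

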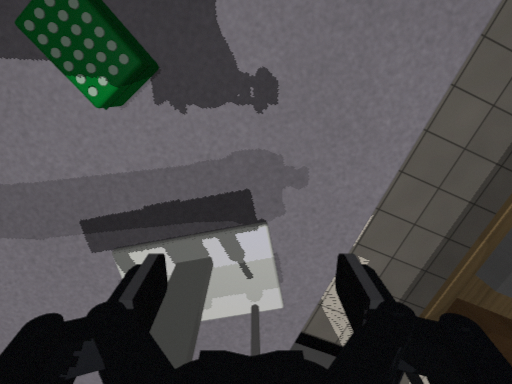

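The scene view shows three green boxes: large at (100,260), middle at (170,253) and small at (150,290). The red pot is at (208,268), yellow (242,234) and blue (275,157). The pink pots at (209,198) and (250,263) and the grey one at (286,255) are not part of the job. The red dish is at (322,157), the yellow dish at (345,186), the pad at (293,151), the carousel at (293,207) with its blue pocket at (281,216), and the peg at (307,185).

```bash
cat > h.py <<'E'
import numpy as np, cv2
from rig import sense, eyes, robot
def rays(P,uv):
    R,_=cv2.Rodrigues(np.array(P['rvec'])); C=-R.T@P['tvec']
    uv=np.atleast_2d(uv).astype(float)
    d=np.c_[(uv[:,0]-P['cx'])/P['fx'],(uv[:,1]-P['cy'])/P['fy'],np.ones(len(uv))]@R
    return C,d
def plane(P,uv,z):
    C,d=rays(P,uv); return C+d*((z-C[2])/d[:,2])[:,None]
def tri(P1,uv1,P2,uv2):
    A=np.zeros((3,3));b=np.zeros(3)
    for P,uv in((P1,uv1),(P2,uv2)):
        C,d=rays(P,uv); d=d[0]/np.linalg.norm(d[0]); M=np.eye(3)-np.outer(d,d); A+=M;b+=M@C
    return np.linalg.solve(A,b)
def proj(P,X):
    return cv2.projectPoints(np.atleast_2d(np.array(X,float)),np.array(P['rvec']),np.array(P['tvec']),np.array([[P['fx'],0,P['cx']],[0,P['fy'],P['cy']],[0,0,1.]]),None)[0][:,0]
RNG={'red':[((0,150,80),(6,255,255)),((174,150,80),(180,255,255))],'yellow':[((22,140,80),(32,255,255))],'blue':[((112,150,70),(125,255,255))],
 'green':[((55,100,30),(80,255,255))],'orange':[((7,140,60),(18,255,255))]}
def mask(im,c):
    h=cv2.cvtColor(im,cv2.COLOR_RGB2HSV); m=0
    for lo,hi in RNG[c]: m=m|cv2.inRange(h,np.array(lo),np.array(hi))
    return m
def blobs(im,c,amin=15):
    n,l,s,ce=cv2.connectedComponentsWithStats(mask(im,c))
    return [(s[i,4],ce[i],s[i,:4],(l==i).astype(np.uint8)) for i in range(1,n) if s[i,4]>=amin]
def load(f): return cv2.cvtColor(cv2.imread(f),cv2.COLOR_BGR2RGB)
E
python3 - <<'E'
from h import *
for n in["scene","side"]:
    im=load(f"pics/{n}0.png");P=eyes.camera_params(n)
    for c in RNG:
        for a,ce,bb,m in blobs(im,c):
            print(n,c,a,ce.round(1),bb,'z0.054',plane(P,ce,.054)[0,:2].round(4),'z.008',plane(P,ce,.008)[0,:2].round(4),'z.035',plane(P,ce,.035)[0,:2].round(4))
im=cv2.imread("pics/scene0.png")
cv2.imwrite("pics/c1.png",cv2.resize(im[130:310,60:360],None,fx=2.6,fy=2.6,interpolation=cv2.INTER_CUBIC))
im=cv2.imread("pics/side0.png")
cv2.imwrite("pics/c2.png",cv2.resize(im[130:350,110:420],None,fx=2.5,fy=2.5,interpolation=cv2.INTER_CUBIC))
E
```

```text
scene red 101 [321.5 156.6] [314 153  16   8] z0.054 [0.5758 0.2447] z.008 [0.547 0.324] z.035 [0.5639 0.2774]
scene red 174 [206.6 263. ] [199 257  16  14] z0.054 [ 0.5459 -0.3211] z.008 [ 0.5148 -0.2846] z.035 [ 0.5331 -0.306 ]
scene yellow 157 [344.1 185.5] [335 181  19  10] z0.054 [0.6954 0.1218] z.008 [0.6756 0.1918] z.035 [0.6872 0.1507]
scene yellow 126 [240.9 229.5] [235 224  13  12] z0.054 [ 0.5493 -0.188 ] z.008 [ 0.5185 -0.1414] z.035 [ 0.5366 -0.1687]
scene blue 42 [275.  152.2] [271 150  10   6] z0.054 [0.4355 0.1963] z.008 [0.3961 0.272 ] z.035 [0.4193 0.2276]
scene blue 207 [280.9 216.5] [271 211  21  12] z0.054 [ 0.6084 -0.0941] z.008 [ 0.5821 -0.0404] z.035 [ 0.5975 -0.0719]
scene green 1222 [101.3 265.5] [ 72 238  56  49] z0.054 [ 0.3552 -0.4424] z.008 [ 0.3096 -0.4151] z.035 [ 0.3364 -0.4311]
scene green 354 [169.8 260. ] [154 245  31  28] z0.054 [ 0.4711 -0.3545] z.008 [ 0.4344 -0.3206] z.035 [ 0.456  -0.3405]
scene green 190 [149.4 294.8] [138 281  24  23] z0.054 [ 0.5015 -0.4503] z.008 [ 0.467  -0.4237] z.035 [ 0.4872 -0.4393]
scene orange 6223 [342.4  26.7] [27
[... 2442 characters left out ...]
 [417.8 100. ] [414  96   9  10] z0.054 [ 0.406  -0.7988] z.008 [ 0.4341 -0.8929] z.035 [ 0.4176 -0.8377]
side orange 236 [436.4 107.7] [419  96  40  26] z0.054 [ 0.334  -0.7809] z.008 [ 0.3573 -0.8739] z.035 [ 0.3437 -0.8193]
side orange 40 [465.2 105.6] [459 101  12  10] z0.054 [ 0.2627 -0.8536] z.008 [ 0.2812 -0.9514] z.035 [ 0.2704 -0.894 ]
side orange 26 [418.  112.5] [411 109  14   7] z0.054 [ 0.3703 -0.7126] z.008 [ 0.3961 -0.801 ] z.035 [ 0.3809 -0.7491]
side orange 31 [460.2 118.2] [456 114   8  10] z0.054 [ 0.2474 -0.7564] z.008 [ 0.2649 -0.8477] z.035 [ 0.2547 -0.7941]
side orange 82 [198.9 209.3] [195 202   8  18] z0.054 [0.6028 0.0756] z.008 [0.6441 0.0401] z.035 [0.6199 0.0609]
```

View pics/c1.png

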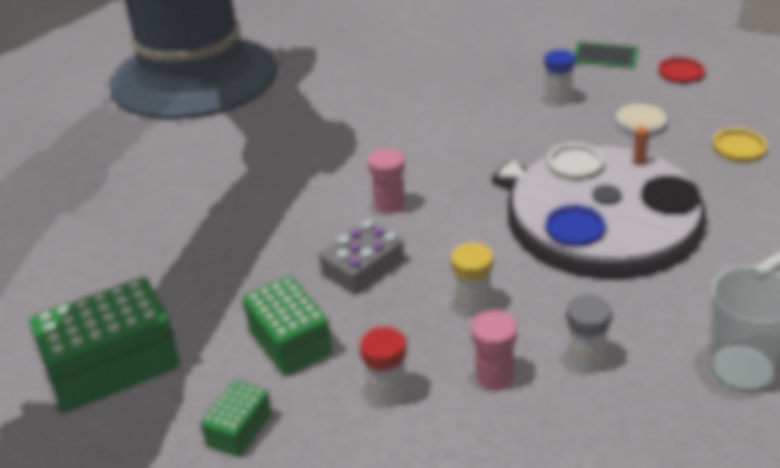

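View pics/c2.png

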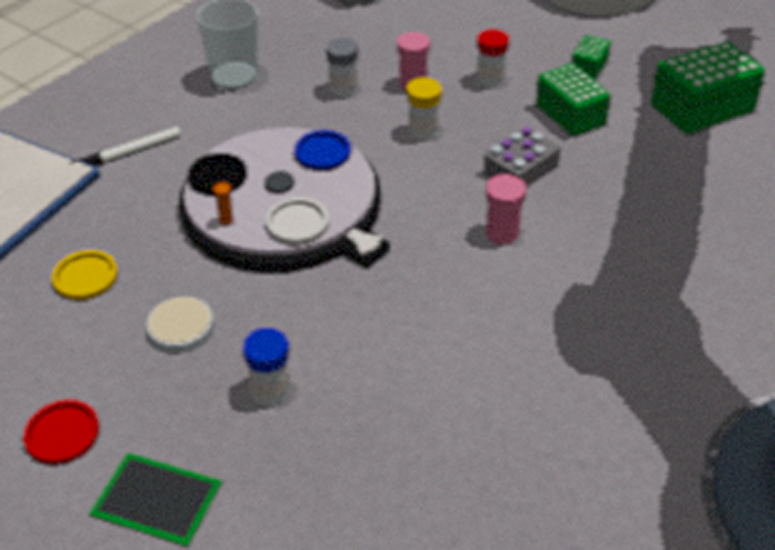

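```bash
python3 - <<'E'
from h import *
P={n:eyes.camera_params(n) for n in["scene","side","wrist"]}
print('peg tip',tri(P['scene'],(306.5,180),P['side'],(198.9,203)),'peg mid',tri(P['scene'],(306.8,185.5),P['side'],(198.9,209.3)))
print('arrow',plane(P['scene'],(256.5,196.5),.01),plane(P['side'],(255.5,227),.01))
for n in ['scene','side']:
    im=load(f"pics/{n}0.png")
    for a,ce,bb,m in blobs(im,'green'):
        if a>1200 or a<200 : continue
        r=cv2.minAreaRect(cv2.findContours(m,0,1)[0][0]); print(n,a,r,proj(P[n],[.456,-.335,.0225]))
s=sense();C,_=rays(P['wrist'],(0,0))
y=np.radians(s['tcp_rot'][2]);d=C-s['eef_pos'];print('cam in tool',d@[np.cos(y),np.sin(y),0],d@[np.sin(y),-np.cos(y),0],d[2])
print(rays(P['wrist'],(P['wrist']['cx'],P['wrist']['cy']))[1])
E
```

```text
peg tip [0.60318005 0.07126252 0.07062471] peg mid [0.60431408 0.07327456 0.0514372 ]
arrow [[0.47880637 0.00539322 0.01      ]] [[0.48399009 0.00507734 0.01      ]]
scene 354 ((167.7297821044922, 259.76239013671875), (33.620635986328125, 22.726612091064453), 13.570433616638184) [[172.11763786 262.54428235]]
side 643 ((339.0, 164.0), (38.0, 28.0), 90.0) [[336.08982011 163.72150793]]
side 997 ((392.9862365722656, 164.4541473388672), (30.93779182434082, 46.45458221435547), 73.3007583618164) [[336.08982011 163.72150793]]
side 369 ((171.91293334960938, 328.7721252441406), (46.173519134521484, 29.02988624572754), 17.744672775268555) [[336.08982011 163.72150793]]
cam in tool 0.08417812138713843 0.00047348685821102174 0.1415518218643104
[[-0.2991052  -0.12723339 -0.94569961]]
```

The job's box is the middle-sized green one at (170,253), since the large one at (100,260) and the small one at (150,290) don't fit. The two views agree on the other points. I'll go above the boxes for a wrist view.

Emit:
apply_moves --deltas '[[[0.0285, -0.0172, -0.007], 0, 0], [[0.0285, -0.0172, -0.007], 0, 0], [[0.0285, -0.0172, -0.007], 0, 0], [[0.0285, -0.0172, -0.007], 0, 0], [[0.0285, -0.0172, -0.007], 0, 0], [[0.0285, -0.0172, -0.007], 0, 0], [[0.0285, -0.0172, -0.007], 0, 0], [[0.0285, -0.0172, -0.007], 0, 0], [[0.0285, -0.0172, -0.007], 0, 0], [[0.0285, -0.0172, -0.007], 0, 0], [[0, 0, 0], 0, 0], [[0, 0, 0], 0, 0]]'

```text
time: 1.15
eef_pos: [0.4618, -0.3478, 0.3017]
tcp_rot: [180.0, -0.1, 23.5]
force: [-1.1, -1.0, -1.1]
width: 1.001
```

```bash
python3 - <<'E'
from h import *
print(sense()['eef_pos'],sense()['tcp_rot'],sense()['joint_positions'])
P=eyes.camera_params('wrist');im=eyes.camera('wrist');cv2.imwrite('pics/w1.png',im[:,:,::-1])
for c in RNG:
  for a,ce,bb,m in blobs(im,c,60):
    print(c,a,ce.round(1),bb,plane(P,ce,.045)[0].round(4),plane(P,ce,.062)[0].round(4))
E
```

```text
[ 0.46175567 -0.34779069  0.3017102 ] [ 1.79978337e+02 -5.02492597e-02  2.34966320e+01] [ 41.27937032  15.14980646 -10.53972685  95.7111374    2.89774903
  69.3605626  -36.42518207]
red 775 [258.4  87.4] [244  72  30  33] [ 0.5485 -0.3208  0.045 ] [ 0.5481 -0.3205  0.062 ]
yellow 939 [154.9  35.4] [139  17  34  38] [ 0.5526 -0.1837  0.045 ] [ 0.552  -0.1893  0.062 ]
green 1571 [223.1 163. ] [192 132  61  63] [ 0.4407 -0.3162  0.045 ] [ 0.4449 -0.3161  0.062 ]
green 726 [294.6 168.6] [276 153  40  33] [ 0.4725 -0.4091  0.045 ] [ 0.4754 -0.4051  0.062 ]
green 2974 [256.1 255. ] [218 215  77  84] [ 0.3282 -0.4152  0.045 ] [ 0.3372 -0.4109  0.062 ]
```

View pics/w1.png

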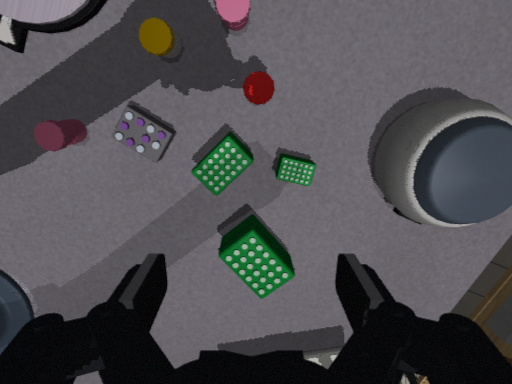

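The wrist picture shows the middle green box at (223,165), the small one at (296,170), the large one at (257,255), red cap at (258,87), and yellow cap at (156,37).

```bash
python3 - <<'E'
from h import *
P=eyes.camera_params('wrist');im=load('pics/w1.png')
m=mask(im,'green')
for a,ce,bb,mm in blobs(im,'green',60):
    c=max(cv2.findContours(mm,0,1)[0],key=len)[:,0]
    X=plane(P,c,.045)[:,:2]; r=cv2.minAreaRect((X*1000).astype(np.float32)); print(a,r, cv2.boxPoints(r).round(0).tolist())
    # pale tips centroid
    hull=np.zeros_like(mm);cv2.fillConvexPoly(hull,cv2.convexHull(c),1)
    g=cv2.cvtColor(im,cv2.COLOR_RGB2HSV); d=((g[...,1]<130)&(g[...,2]>110)&(hull>0)).astype(np.uint8)
    n,l,s,cc=cv2.connectedComponentsWithStats(d)
    k=[cc[i] for i in range(1,n) if s[i,4]>=3]
    Y=(plane(P,k,.045)[:,:2]*1000).astype(np.float32);r=cv2.minAreaRect(Y);print(' dots',len(k),r)
v=im[120:210,170:330];cv2.imwrite('pics/w1c.png',cv2.resize(v,None,fx=5,fy=5)[:,:,::-1])
E
```

```text
1571 ((436.93255615234375, -318.5680847167969), (49.88520050048828, 78.9652328491211), 67.25418090820312) [[391.0, -326.0], [464.0, -357.0], [483.0, -311.0], [410.0, -280.0]]
 dots 24 ((433.1041564941406, -317.98223876953125), (33.256439208984375, 55.24081039428711), 67.01472473144531)
726 ((469.6075134277344, -411.9314270019531), (36.456302642822266, 51.76691818237305), 9.92955207824707) [[447.0, -390.0], [456.0, -441.0], [492.0, -434.0], [483.0, -383.0]]
 dots 24 ((467.30218505859375, -414.76043701171875), (21.936716079711914, 36.13614273071289), 10.112191200256348)
2974 ((321.92095947265625, -419.99737548828125), (123.592041015625, 83.78836822509766), 63.46617126464844) [[257.0, -457.0], [332.0, -494.0], [387.0, -383.0], [312.0, -346.0]]
 dots 24 ((307.7127685546875, -425.9361267089844), (79.1041030883789, 47.66659164428711), 63.290122985839844)
```

View pics/w1c.png

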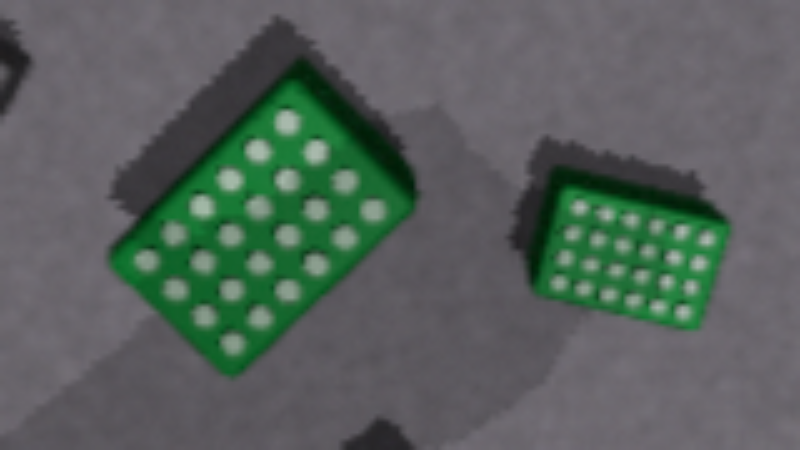

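```bash
python3 - <<'E'
from h import *
P=eyes.camera_params('wrist');print('rack',plane(P,(143,135),.02),'pink',plane(P,(75,132),.03))
for n in ['side','scene']:
    P=eyes.camera_params(n);im=load(f'pics/{n}0.png')
    g=cv2.cvtColor(im,cv2.COLOR_RGB2HSV)
    m=cv2.inRange(g,(50,60,30),(90,255,255))
    if n=='side': m[:300]=0
    else: m[165:]=0; m[:140]=0; m[:,:270]=0;m[:,320:]=0
    c=np.vstack(cv2.findContours(m,0,1)[0])[:,0]
    X=(plane(P,c,.003)[:,:2]*1000).astype(np.float32);r=cv2.minAreaRect(X);print(n,r,cv2.boxPoints(r).round().tolist())
E
```

```text
rack [[ 0.42557696 -0.20015903  0.02      ]] pink [[ 0.39537012 -0.11643492  0.03      ]]
side ((181.74974060058594, 142.5782470703125), (726.7604370117188, 138.72109985351562), 40.44938659667969) [[-140.0, -40.0], [-50.0, -146.0], [503.0, 326.0], [413.0, 431.0]]
scene ((439.8354187011719, 318.8061828613281), (82.0361328125, 45.991241455078125), 18.590938568115234) [[394.0, 328.0], [408.0, 284.0], [486.0, 310.0], [471.0, 354.0]]
```

Emit:
apply_moves --deltas '[[[-0.0073, -0.0195, 0], 0, 0], [[-0.0073, -0.0195, 0], 0, 0], [[0, 0, 0.03], 6.6, 0], [[0, 0, 0.03], 6.6, 0], [[0, 0, 0.03], 6.6, 0], [[0, 0, 0.03], 6.6, 0], [[0, 0, 0.03], 6.6, 0], [[0, 0, 0.03], 6.6, 0], [[0, 0, 0.02], 6.7, 0], [[0, 0, 0], 0, 0], [[0, 0, 0], 0, 0]]' --grip_force 40

```text
time: 2.12
eef_pos: [0.4299, -0.3208, 0.1004]
tcp_rot: [180.0, 0.2, -23.1]
force: [0.6, 0.2, 0.7]
width: 0.998
```

```bash
python3 - <<'E'
from h import *
print(sense()['eef_pos'],sense()['tcp_rot'],sense()['joint_positions'])
P=eyes.camera_params('wrist');im=eyes.camera('wrist');cv2.imwrite('pics/w2.png',im[:,:,::-1])
E
```

```text
[ 0.42989478 -0.32081129  0.10044988] [ 1.79978918e+02  1.62388305e-01 -2.30585701e+01] [ 34.53174685  23.1248915   -2.92723285 113.77261128   1.74233472
  43.30002984 -82.4906115 ]
```

View pics/w2.png

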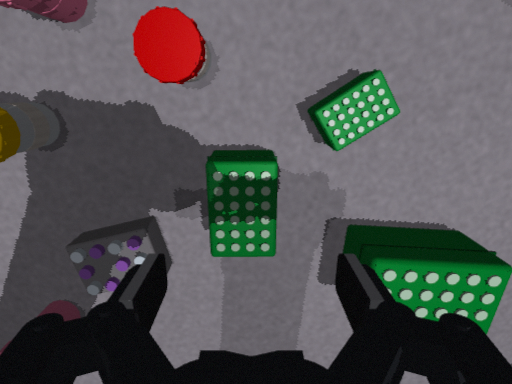

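Emit:
apply_moves --deltas '[[[0.0016, -0.003, 0.02], 0, 0], [[0, 0, 0.03], 0, 0], [[0, 0, 0.025], 0, 0], [[0, 0, 0.013], 0, 0], [[0, 0, 0], 0, 0], [[0, 0, 0], 0, 1], [[0, 0, 0], 0, 1], [[0, 0, 0], 0, 1], [[0, 0, 0], 0, 1], [[0, 0, 0], 0, 1], [[0, 0, 0], 0, 1], [[0, 0, 0], 0, 1]]'

```text
time: 3.17
eef_pos: [0.4354, -0.3189, 0.0154]
tcp_rot: [180.0, -0.2, -23.1]
force: [-1.6, 0.9, 6.4]
width: 0.58
```

Emit:
apply_moves --deltas '[[[0, 0, -0.02], 0, 1], [[0, 0, -0.04], 0, 1], [[0, 0, -0.04], 0, 1], [[0, 0, -0.04], 0, 1], [[-0.0115, -0.039, -0.008], 0, 1], [[-0.0115, -0.039, -0.008], 0, 1], [[-0.0115, -0.039, -0.008], 0, 1], [[-0.0115, -0.039, -0.008], 0, 1], [[-0.0115, -0.039, -0.008], 0, 1], [[-0.0115, -0.039, -0.008], 0, 1], [[-0.0115, -0.039, -0.008], 0, 1], [[-0.0115, -0.039, -0.008], 0, 1]]'

```text
time: 4.17
eef_pos: [0.4715, 0.007, 0.2188]
tcp_rot: [-180.0, -0.1, -23.1]
force: [0.8, -0.9, -0.2]
width: 0.581
```

Emit:
apply_moves --deltas '[[[-0.0115, -0.039, -0.006], 0, 1], [[-0.0115, -0.039, -0.006], 0, 1], [[-0.0115, -0.039, -0.006], 0, 1], [[-0.0115, -0.039, -0.006], 0, 1], [[-0.0115, -0.039, -0.006], 0, 1], [[-0.0115, -0.039, -0.006], 0, 1], [[0, 0, 0], -6.8, 1], [[0, 0, 0], -6.8, 1], [[0, 0, 0], -6.8, 1], [[0, 0, 0], -6.8, 1], [[0, 0, 0], 0, 1], [[0, 0, 0], 0, 1]]'

```text
time: 5.17
eef_pos: [0.5002, 0.2472, 0.2538]
tcp_rot: [180.0, -0.1, 3.9]
force: [0.7, 0.8, -1.2]
width: 0.577
```

```bash
python3 - <<'E'
from h import *
print(sense()['eef_pos'],sense()['tcp_rot'],sense()['joint_positions'],sense()['width'])
P=eyes.camera_params('wrist');im=eyes.camera('wrist');cv2.imwrite('pics/w3.png',im[:,:,::-1])
E
```

```text
[0.5001635  0.24724565 0.25383759] [ 1.79996332e+02 -5.10351024e-02  3.91407182e+00] [  -9.23423499   16.86699089  -26.50739215  101.27626556    8.33509125
   63.74348957 -124.53763709] 0.5774513775571447
```

View pics/w3.png

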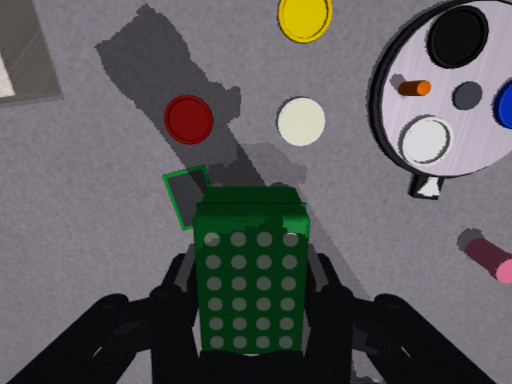

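The wrist view shows the red dish at (189,119), yellow dish (305,15), pad (190,197) partly hidden, orange peg (415,88), and arrow (430,187). I'll step aside so the whole pad shows.

Emit:
apply_moves --deltas '[[[0, 0.04, 0], 0, 1], [[0, 0.04, 0], 0, 1], [[0, 0.04, 0], 0, 1], [[0, 0, 0], 0, 1], [[0, 0, 0], 0, 1]]'

```text
time: 5.63
eef_pos: [0.5092, 0.1247, 0.2535]
tcp_rot: [179.9, -0.0, 3.6]
force: [0.1, 0.7, -0.5]
width: 0.579
```

```bash
python3 - <<'E'
from h import *
print(sense()['eef_pos'],sense()['tcp_rot'],sense()['width'])
P=eyes.camera_params('wrist');im=eyes.camera('wrist');cv2.imwrite('pics/w4.png',im[:,:,::-1])
np.save('P4.npy',P,allow_pickle=True)
for c in['red','yellow','blue','orange','green']:
  for a,ce,bb,m in blobs(im,c,60):
    cn=max(cv2.findContours(m,0,1)[0],key=len)[:,0]
    z={'red':.01,'yellow':.01,'blue':.036,'orange':.05,'green':.003}[c]
    X=(plane(P,cn,z)[:,:2]*1000).astype(np.float32)
    print(c,a,ce.round(),cv2.minEnclosingCircle(X),cv2.minAreaRect(X))
E
```

```text
[0.50915339 0.12471765 0.25353153] [ 1.79939319e+02 -2.80288613e-02  3.63284949e+00] 0.5791430584441677
red 1891 [ 91. 121.] ((545.78759765625, 328.11676025390625), 31.4502010345459) ((546.3065795898438, 328.4808044433594), (60.116336822509766, 61.108642578125), 3.6687281131744385)
yellow 2010 [197.  19.] ((672.9229125976562, 196.78994750976562), 30.852567672729492) ((665.24267578125, 196.02073669433594), (43.2157096862793, 60.5954704284668), 3.690438747406006)
blue 2189 [418. 101.] ((595.0105590820312, -64.04261779785156), 30.766786575317383) ((595.5650024414062, -64.24505615234375), (59.397640228271484, 60.51070022583008), 3.673576593399048)
blue 341 [186. 220.] ((428.51556396484375, 196.66798400878906), 20.735788345336914) ((429.4132995605469, 204.72206115722656), (20.792394638061523, 41.33895492553711), 83.63980102539062)
orange 228 [301.  88.] ((601.275146484375, 75.19147491455078), 10.036089897155762) ((601.33642578125, 75.24165344238281), (14.388667106628418, 19.784282684326172), 3.672658681869507)
green 750 [106. 197.] ((438.83258056640625, 323.68426513671875), 51.85173797607422) ((438.8042907714844, 323.6414794921875), (85.82795715332031, 61.47876739501953), 19.04848289489746)
green 13685 [251. 263.] ((320.8859558105469, 109.72000122070312), 160.867919921875) ((321.27783203125, 111.91584014892578), (298.39532470703125, 169.82969665527344), 3.643542528152466)
```

View pics/w4.png

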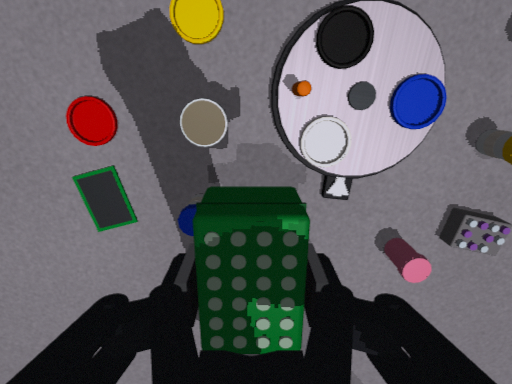

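Wrist view: pad at (106,197) measures 86x61 mm as it should. Red dish is at (91,121), yellow dish (197,19), blue pocket (418,101), peg (303,88), hub (361,95), arrow (338,187).

```bash
python3 - <<'E'
from h import *
P=np.load('P4.npy',allow_pickle=True).item();im=load('pics/w4.png');s=sense()
g=cv2.cvtColor(im,cv2.COLOR_RGB2HSV)
d=((g[...,1]<110)&(g[...,2]>80)).astype(np.uint8);d[:230]=0;d[:,:204]=0;d[:,297:]=0;d[350:]=0
n,l,st,cc=cv2.connectedComponentsWithStats(d)
k=np.array([cc[i] for i in range(1,n) if 30<st[i,4]<400]);print(len(k),k.round().tolist())
z=s['eef_pos'][2]+.0296
X=(plane(P,k,z)[:,:2]-s['eef_pos'][:2])*1000
y=np.radians(s['tcp_rot'][2]);T=np.c_[X@[np.cos(y),np.sin(y)],X@[np.sin(y),-np.cos(y)]].astype(np.float32)
print(cv2.minAreaRect(T))
print('hub',plane(P,(361,95),.028),'arrow tip/base',plane(P,[(338,179),(338,194)],.012))
# plinth/disc circle: disc top fit by light lilac mask
m=((g[...,2]>150)&(g[...,1]<60)).astype(np.uint8);m[:, :270]=0;m[182:]=0
c=max(cv2.findContours(m,0,1)[0],key=len)[:,0]
h=cv2.convexHull(c)[:,0];h=h[h[:,1]>3]
Y=plane(P,h,.026)[:,:2]*1000
A=np.c_[2*Y,np.ones(len(Y))];q=np.linalg.lstsq(A,(Y**2).sum(1),rcond=None)[0];print('disc',q[:2],np.sqrt(q[2]+q[0]**2+q[1]**2))
E
```

```text
7 [[210.0, 237.0], [262.0, 307.0], [287.0, 308.0], [263.0, 324.0], [286.0, 324.0], [263.0, 342.0], [285.0, 342.0]]
((0.6208572387695312, 5.7052412033081055), (17.308002471923828, 64.68933868408203), 67.86475372314453)
hub [[0.59873455 0.000846   0.028     ]] arrow tip/base [[0.4915644  0.00634366 0.012     ]
 [0.4705552  0.00298153 0.012     ]]
disc [597.98408689   0.91622758] 96.77523393112317
```

```bash
python3 - <<'E'
from h import *
P=np.load('P4.npy',allow_pickle=True).item();s=sense();im=load('pics/w4.png')
z=s['eef_pos'][2]+.0296
X=(plane(P,[(210,238),(288,238),(217,342),(285,342)],z)[:,:2]-s['eef_pos'][:2])*1000
y=np.radians(s['tcp_rot'][2]);T=np.c_[X@[np.cos(y),np.sin(y)],X@[np.sin(y),-np.cos(y)]];print(T,T.mean(0))
g=cv2.cvtColor(im,cv2.COLOR_RGB2HSV);m=((g[...,2]>150)&(g[...,1]<60)).astype(np.uint8);m[:178]=0;m[:,:320]=0;m[:,352:]=0;m[200:]=0
c=np.argwhere(m)[:,::-1];Y=plane(P,c,.012)[:,:2];a=Y.mean(0);d=a-[.598,.001];print(len(c),a,np.degrees(np.arctan2(d[1],d[0])))
v=im[60:210,270:450];cv2.imwrite('pics/w4c.png',cv2.resize(v,None,fx=4,fy=4)[:,:,::-1])
E
```

```text
[[ 26.88716696 -14.3293536 ]
 [ 26.74171584  18.28241749]
 [-28.46731069 -13.65249163]
 [-28.63559261  18.87948922]] [-0.86850512  2.29501537]
245 [0.4793995  0.00402367] 178.5395834329577
```

View pics/w4c.png

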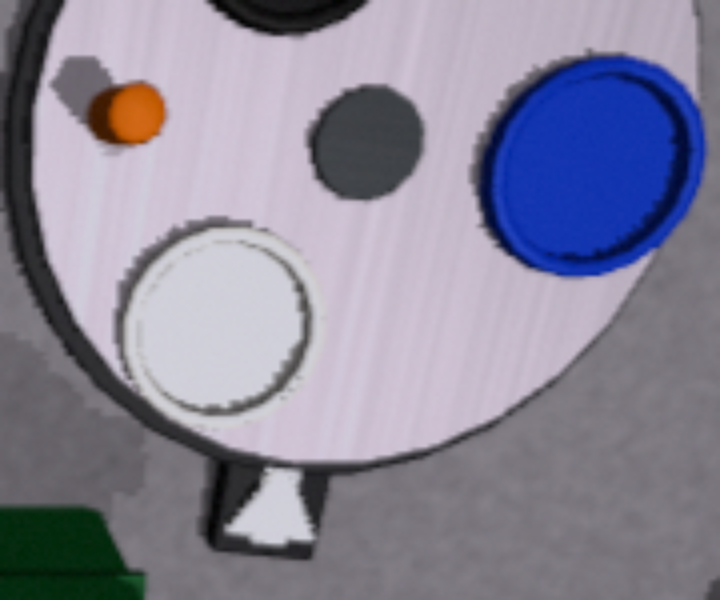

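Emit:
apply_moves --deltas '[[[0, 0, 0], 6.86, 1], [[0, 0, 0], 6.86, 1], [[0, 0, 0], 6.86, 1], [[0, 0, 0], 6.86, 1], [[0, 0, 0], 6.86, 1], [[0, 0, 0], 6.86, 1], [[0, 0, 0], 6.86, 1], [[0, 0, 0], 6.86, 1], [[0, 0, 0], 6.86, 1], [[0, 0, 0], 6.86, 1], [[0, 0, 0], 6.86, 1], [[0, 0, 0], 6.86, 1]]'

```text
time: 6.68
eef_pos: [0.5078, 0.1272, 0.2409]
tcp_rot: [178.3, 0.6, -56.2]
force: [-0.7, -0.3, -2.3]
width: 0.579
```

Emit:
apply_moves --deltas '[[[0, 0, 0], 6.86, 1], [[0, 0, 0], 6.86, 1], [[0, 0, 0], 6.86, 1], [[0, 0, 0], 6.86, 1], [[0, 0, 0], 6.86, 1], [[0, 0, 0], 6.86, 1], [[0, 0, 0], 6.86, 1], [[0, 0, 0], 6.86, 1], [[0, 0, 0], 6.86, 1], [[0, 0, 0], 6.86, 1], [[0, 0, 0], 6.86, 1], [[0, 0, 0], 6.86, 1]]'

```text
time: 7.68
eef_pos: [0.5207, -0.0248, 0.0823]
tcp_rot: [173.2, 7.2, -121.5]
force: [0.8, -0.3, 0.1]
width: 0.58
```

```bash
python3 - <<'E'
from h import *
s=sense();print(s)
for n in['wrist','side']:
    im=eyes.camera(n);cv2.imwrite(f'pics/{n}5.png',im[:,:,::-1])
E
```

```text
{'time': 7.6833, 'joint_positions': array([ -44.74172886,   48.81085516,   73.39401074,  117.2465116 ,
        -59.67491898,   69.75947069, -152.46339296]), 'dq': array([ 34.89953371, -10.81855159,   2.31371655,  25.06857218,
        -0.59822445,  -4.70011678,  -0.1115592 ]), 'joint_torque': array([ -3.95099983, -39.05334592,  16.63202405, -13.23563755,
        -0.07329085,   0.71254067,  -0.21946494]), 'eef_pos': array([ 0.52074647, -0.02480262,  0.08228359]), 'tcp_rot': array([ 173.19868748,    7.16440601, -121.46290083]), 'force': array([ 0.79717196, -0.34545221,  0.11462775]), 'wrist_torque': array([-0.23717172, -0.06239487, -0.01756824]), 'width': 0.5804498626431239}
```

View pics/side5.png

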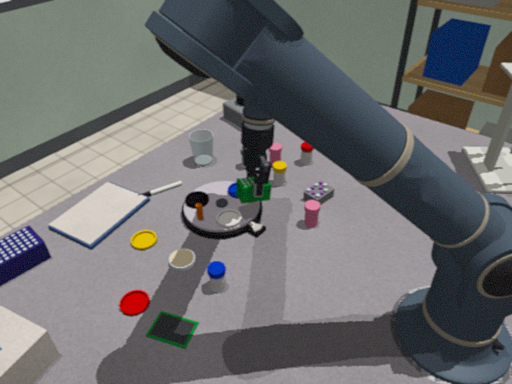

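That turn went the wrong way: joint 7 reached its limit and the arm folded and sagged. Nothing has been touched (force under 1 N). I'll turn back while rising.

Emit:
apply_moves --deltas '[[[0, 0, -0.02], 0, 1], [[0, 0, -0.02], -3, 1], [[0, 0, -0.02], -5, 1], [[0, 0, -0.02], -5, 1]]'

```text
time: 8.12
eef_pos: [0.523, -0.0442, 0.1582]
tcp_rot: [175.5, 9.2, -107.8]
force: [0.1, 0.2, -0.6]
width: 0.576
```

```bash
python3 - <<'E'
from h import *
s=sense();print(s['eef_pos'],s['tcp_rot'],s['joint_positions'])
E
```

```text
[ 0.52298903 -0.04417545  0.15823927] [ 175.5148912     9.17903992 -107.77389157] [ -44.33710488   38.4265123    73.54629307  113.58159878  -48.50777836
   70.34333102 -146.4021568 ]
```

Emit:
apply_moves --deltas '[[[0, 0, -0.02], -6, 1], [[0, 0, -0.02], -6, 1], [[0, 0, -0.02], -6, 1], [[0, 0, -0.02], -6, 1], [[0, 0, 0], -6, 1], [[0, 0, 0], -6, 1]]'

```text
time: 8.62
eef_pos: [0.5258, -0.0583, 0.238]
tcp_rot: [-178.0, 10.0, -71.2]
force: [-0.9, -0.3, -1.4]
width: 0.575
```

```bash
python3 - <<'E'
from h import *
s=sense();print(s['eef_pos'],s['tcp_rot'],s['joint_positions'])
E
```

```text
[ 0.5258326  -0.05829179  0.23795301] [-177.95808113    9.98990712  -71.15123583] [ -43.65576542   27.16260872   70.06784092  108.12029461  -35.94469003
   72.17891042 -121.47448741]
```

```bash
python3 - <<'E'
from scipy.spatial.transform import Rotation as R
for e in([178.3,.6,-56.2],[173.2,7.2,-121.5],[175.5,9.2,-107.8],[-177.96,9.99,-71.15]):
    print(R.from_euler('xyz',e,degrees=True).as_matrix()[:,2])
E
```

```text
[-0.03047503 -0.00780514 -0.99950505]
[-0.03593021  0.16797832 -0.98513568]
[-0.02597895  0.17574289 -0.98409325]
[-0.02232519  0.17556946 -0.98421387]
```

The commanded tool axis is now tilted 10° towards +y, and moves only turn about the tool's z. I'll swing to azimuth about -83° and press past full reach there, which should tip the fingers outward and undo it. First a helper for tool-axis deltas.

```bash
cat >> h.py <<'E'
from scipy.spatial.transform import Rotation as Ro
def go(*targets):
    """print tool-axis delta from present pose through world targets"""
    s=sense();R=Ro.from_euler('xyz',s['tcp_rot'],degrees=True).as_matrix();p=s['eef_pos']
    print('pos',p.round(4),'rot',s['tcp_rot'].round(2),'zaxis',R[:,2].round(4),'q',s['joint_positions'].round(1),'w',round(s['width'],3))
    for t in targets:
        d=np.array(t)-p; print('to',t,'tool d',(R.T@d).round(4),'n>=',np.linalg.norm(d)/.0417); p=np.array(t)
E
python3 -c "
from h import *
go([.54,-.3,.35],[.35,-.6,.38],[.1,-.75,.38])"
```

```text
pos [ 0.5258 -0.0583  0.238 ] rot [-177.96    9.99  -71.15] zaxis [-0.0223  0.1756 -0.9842] q [ -43.7   27.2   70.1  108.1  -35.9   72.2 -121.5] w 0.575
to [0.54, -0.3, 0.35] tool d [ 0.2103  0.0593 -0.153 ] n>= 6.3978956671649945
to [0.35, -0.6, 0.38] tool d [ 0.214   0.2741 -0.078 ] n>= 8.546057401057777
to [0.1, -0.75, 0.38] tool d [ 0.0603  0.2845 -0.0208] n>= 6.99154903458669
```

Emit:
apply_moves --deltas '[[[0.03, 0.0085, -0.022], 0, 1], [[0.03, 0.0085, -0.022], 0, 1], [[0.03, 0.0085, -0.022], 0, 1], [[0.03, 0.0085, -0.022], 0, 1], [[0.03, 0.0085, -0.022], 0, 1], [[0.03, 0.0085, -0.022], 0, 1], [[0.03, 0.0085, -0.022], 0, 1], [[0, 0, 0], 0, 1]]'

```text
time: 9.28
eef_pos: [0.5358, -0.3088, 0.3529]
tcp_rot: [-178.2, 9.5, -72.1]
force: [-1.7, -1.1, 0.3]
width: 0.58
```

```bash
python3 -c "
from h import *
go([.35,-.6,.38],[.1,-.75,.38])"
```

```text
pos [ 0.5358 -0.3088  0.3529] rot [-178.17    9.51  -72.08] zaxis [-0.0204  0.167  -0.9857] q [ -11.1   31.8   66.2   84.6  -33.5   91.  -106.4] w 0.58
to [0.35, -0.6, 0.38] tool d [ 0.2124  0.2642 -0.0715] n>= 8.309298369032444
to [0.1, -0.75, 0.38] tool d [ 0.0649  0.2835 -0.0199] n>= 6.99154903458669
```

Emit:
apply_moves --deltas '[[[0.0236, 0.0294, -0.008], 0, 1], [[0.0236, 0.0294, -0.008], 0, 1], [[0.0236, 0.0294, -0.008], 0, 1], [[0.0236, 0.0294, -0.008], 0, 1], [[0.0236, 0.0294, -0.008], 0, 1], [[0.0236, 0.0294, -0.008], 0, 1], [[0.0236, 0.0294, -0.008], 0, 1], [[0.0236, 0.0294, -0.008], 0, 1], [[0.0236, 0.0294, -0.008], 0, 1]]'

```text
time: 10.03
eef_pos: [0.3545, -0.5948, 0.3753]
tcp_rot: [-178.1, 10.0, -71.4]
force: [1.3, -0.6, -0.4]
width: 0.577
```

```bash
python3 -c "
from h import *
go([.1,-.75,.38],[.11,-.93,.38])"
```

```text
pos [ 0.3545 -0.5948  0.3753] rot [-178.12   10.03  -71.44] zaxis [-0.0244  0.1754 -0.9842] q [ 27.3  39.6  60.7  67.5 -34.  100.6 -80.7] w 0.577
to [0.1, -0.75, 0.38] tool d [ 0.0643  0.29   -0.0257] n>= 7.150590190436191
to [0.11, -0.93, 0.38] tool d [ 0.1712  0.0468 -0.0318] n>= 4.323202968182243
```

Emit:
apply_moves --deltas '[[[0.008, 0.036, -0.003], 0, 1], [[0.008, 0.036, -0.003], 0, 1], [[0.008, 0.036, -0.003], 0, 1], [[0.008, 0.036, -0.003], 0, 1], [[0.008, 0.036, -0.003], 0, 1], [[0.008, 0.036, -0.003], 0, 1], [[0.008, 0.036, -0.003], 0, 1], [[0.008, 0.036, -0.003], 0, 1]]'

```text
time: 10.7
eef_pos: [0.1013, -0.7484, 0.3788]
tcp_rot: [-178.1, 10.0, -71.4]
force: [0.7, -0.1, -0.4]
width: 0.578
```

```bash
python3 -c "
from h import *
go([.11,-.93,.38])"
```

```text
pos [ 0.1013 -0.7484  0.3788] rot [-178.12    9.99  -71.44] zaxis [-0.0241  0.1748 -0.9843] q [ 56.5  46.   57.5  53.5 -34.5 105.6 -61.5] w 0.578
to [0.11, -0.93, 0.38] tool d [ 0.1721  0.0485 -0.0332] n>= 4.3598631966283845
```

Emit:
apply_moves --deltas '[[[0.0285, 0.008, -0.0055], 0, 1], [[0.0285, 0.008, -0.0055], 0, 1], [[0.0285, 0.008, -0.0055], 0, 1], [[0.0285, 0.008, -0.0055], 0, 1], [[0.0285, 0.008, -0.0055], 0, 1], [[0.0285, 0.008, -0.0055], 0, 1]]'

```text
time: 11.2
eef_pos: [0.1134, -0.8541, 0.3494]
tcp_rot: [-178.7, 10.6, -70.3]
force: [1.4, -0.5, -1.0]
width: 0.577
```

```bash
python3 -c "
from h import *
go([.11,-.93,.38])"
```

```text
pos [ 0.1134 -0.8541  0.3494] rot [-178.73   10.64  -70.3 ] zaxis [-0.0413  0.1812 -0.9826] q [ 77.   56.8  14.4  20.6 -11.4 113.8 -78. ] w 0.577
to [0.11, -0.93, 0.38] tool d [ 0.0634  0.0278 -0.0437] n>= 1.9635158488966142
```

Emit:
apply_moves --deltas '[[[0.02, 0.007, -0.01], 0, 1], [[0.02, 0.007, -0.01], 0, 1], [[0.02, 0.007, -0.01], 0, 1]]'

```text
time: 11.45
eef_pos: [0.1088, -0.8806, 0.3397]
tcp_rot: [-179.3, 8.1, -70.3]
force: [-0.7, 0.7, -0.5]
width: 0.579
```

```bash
python3 -c "
from h import *
go([.11,-.93,.38])"
```

```text
pos [ 0.1088 -0.8806  0.3397] rot [-179.32    8.1   -70.33] zaxis [-0.0362  0.1367 -0.9899] q [ 77.7  60.3  19.   14.7 -15.9 113.8 -77.4] w 0.579
to [0.11, -0.93, 0.38] tool d [ 0.0408  0.0149 -0.0467] n>= 1.5292984065724913
```

Emit:
apply_moves --deltas '[[[0.02, 0.007, -0.01], 0, 1], [[0.02, 0.007, -0.01], 0, 1], [[0.02, 0.007, -0.01], 0, 1], [[0.02, 0.007, -0.01], 0, 1]]'

```text
time: 11.78
eef_pos: [0.1029, -0.9076, 0.3369]
tcp_rot: [179.8, 4.6, -70.4]
force: [-0.5, -0.8, -0.1]
width: 0.579
```

```bash
python3 -c "
from h import *
go([.11,-.93,.38])"
```

```text
pos [ 0.1029 -0.9076  0.3369] rot [179.76   4.57 -70.35] zaxis [-0.0307  0.0737 -0.9968] q [ 78.8  64.   29.2   7.5 -26.4 113.8 -77.1] w 0.579
to [0.11, -0.93, 0.38] tool d [ 0.02    0.001  -0.0449] n>= 1.177889015457485
```

Emit:
apply_moves --deltas '[[[0.02, 0.004, -0.01], 0, 1], [[0.02, 0.004, -0.01], 0, 1]]'

```text
time: 11.95
eef_pos: [0.1055, -0.9139, 0.3371]
tcp_rot: [179.9, 3.4, -70.3]
force: [-0.4, 0.5, -1.4]
width: 0.578
```

```bash
python3 -c "
from h import *
go([.11,-.93,.38])"
```

```text
pos [ 0.1055 -0.9139  0.3371] rot [179.87   3.42 -70.25] zaxis [-0.0224  0.0554 -0.9982] q [ 78.8  65.2  42.8   5.8 -40.2 113.8 -76.9] w 0.578
to [0.11, -0.93, 0.38] tool d [ 0.0141  0.0013 -0.0439] n>= 1.105277326987704
```

Emit:
apply_moves --deltas '[[[0.025, 0.004, -0.002], 0, 1], [[0.025, 0.004, -0.002], 0, 1], [[0.025, 0.004, -0.002], 0, 1]]'

```text
time: 12.2
eef_pos: [0.1018, -0.9188, 0.3296]
tcp_rot: [178.4, 3.5, -71.1]
force: [0.7, 0.2, -0.4]
width: 0.573
```

```bash
python3 -c "
from h import *
go([.11,-.93,.38])"
```

```text
pos [ 0.1018 -0.9188  0.3296] rot [178.4    3.53 -71.06] zaxis [-0.0464  0.0491 -0.9977] q [ 78.3  66.7  64.1   5.8 -59.5 113.8 -76.2] w 0.573
to [0.11, -0.93, 0.38] tool d [ 0.0102 -0.0027 -0.0512] n>= 1.2529705503894155
```

```bash
python3 -c "
from h import *
go([.15,-.82,.33],[.53,-.57,.36])"
```

```text
pos [ 0.1018 -0.9188  0.3296] rot [178.4    3.53 -71.06] zaxis [-0.0464  0.0491 -0.9977] q [ 78.3  66.7  64.1   5.8 -59.5 113.8 -76.2] w 0.573
to [0.15, -0.82, 0.33] tool d [-0.0777 -0.0778  0.0022] n>= 2.6364233346563637
to [0.53, -0.57, 0.36] tool d [-0.1148 -0.4397 -0.0353] n>= 10.931675127138112
```

Emit:
apply_moves --deltas '[[[-0.019, -0.019, 0], 0, 1], [[-0.019, -0.019, 0], 0, 1], [[-0.019, -0.019, 0], 0, 1], [[-0.019, -0.019, 0], 0, 1], [[-0.009, -0.036, -0.003], 0, 1], [[-0.009, -0.036, -0.003], 0, 1], [[-0.009, -0.036, -0.003], 0, 1], [[-0.009, -0.036, -0.003], 0, 1]]'

```text
time: 12.87
eef_pos: [0.2772, -0.7588, 0.3449]
tcp_rot: [179.7, 3.3, -70.3]
force: [0.2, -1.2, -0.6]
width: 0.579
```

```bash
python3 -c "
from h import *
go([.53,-.57,.36])"
```

```text
pos [ 0.2772 -0.7588  0.3449] rot [179.73   3.3  -70.32] zaxis [-0.0239  0.0526 -0.9983] q [ 42.1  52.6  69.6  53.6 -47.2 100.9 -68.4] w 0.579
to [0.53, -0.57, 0.36] tool d [-0.0933 -0.3016 -0.0112] n>= 7.575014292143168
```

Emit:
apply_moves --deltas '[[[0, 0, -0.035], 0, 1], [[0, 0, -0.035], 0, 1], [[0, 0, -0.035], 0, 1], [[0, 0, -0.035], 0, 1]]'

```text
time: 13.2
eef_pos: [0.2763, -0.7658, 0.4586]
tcp_rot: [179.2, 4.1, -70.4]
force: [-1.5, 0.1, -0.9]
width: 0.575
```

```bash
python3 -c "
from h import *
go([.53,-.57,.36])"
```

```text
pos [ 0.2763 -0.7658  0.4586] rot [179.17   4.08 -70.35] zaxis [-0.0375  0.0621 -0.9974] q [ 53.   49.2  56.5  32.1 -40.3 113.2 -78.7] w 0.575
to [0.53, -0.57, 0.36] tool d [-0.0918 -0.3062  0.101 ] n>= 8.040361828392255
```

Now at the joint 6 limit; keep pressing up.

Emit:
apply_moves --deltas '[[[0, 0, -0.03], 0, 1], [[0, 0, -0.03], 0, 1], [[0, 0, -0.03], 0, 1]]'

```text
time: 13.45
eef_pos: [0.2756, -0.7614, 0.4558]
tcp_rot: [179.7, 6.6, -70.0]
force: [-0.3, -0.5, -2.9]
width: 0.577
```

```bash
python3 -c "
from h import *
go([.53,-.57,.36])"
```

```text
pos [ 0.2756 -0.7614  0.4558] rot [179.72   6.63 -70.02] zaxis [-0.044   0.1068 -0.9933] q [ 61.1  46.5  24.1  28.4 -17.4 113.5 -87. ] w 0.577
to [0.53, -0.57, 0.36] tool d [-0.0813 -0.305   0.1044] n>= 7.972451991448289
```

Emit:
apply_moves --deltas '[[[0.02, 0, 0], 0, 1], [[0.02, 0, 0], 0, 1], [[0.02, 0, 0], 0, 1]]'

```text
time: 13.7
eef_pos: [0.2898, -0.7969, 0.4342]
tcp_rot: [-179.9, 4.8, -69.8]
force: [-0.5, 0.2, -1.0]
width: 0.577
```

```bash
python3 -c "
from h import *
go([.53,-.57,.36])"
```

```text
pos [ 0.2898 -0.7969  0.4342] rot [-179.89    4.77  -69.77] zaxis [-0.027   0.0786 -0.9965] q [ 64.7  51.3  14.4  20.2 -12.  113.8 -89.9] w 0.577
to [0.53, -0.57, 0.36] tool d [-0.1233 -0.3037  0.0853] n>= 8.12144712916059
```

Emit:
apply_moves --deltas '[[[0.02, 0, 0], 0, 1], [[0.02, 0, 0], 0, 1], [[0.02, 0, 0], 0, 1]]'

```text
time: 13.95
eef_pos: [0.2996, -0.8286, 0.4083]
tcp_rot: [179.8, 3.0, -70.0]
force: [-1.2, 0.0, 0.1]
width: 0.579
```

```bash
python3 -c "
from h import *
go([.53,-.57,.36])"
```

```text
pos [ 0.2996 -0.8286  0.4083] rot [179.79   3.02 -69.97] zaxis [-0.0214  0.0483 -0.9986] q [ 65.1  56.4  19.4  13.5 -17.  113.8 -90. ] w 0.579
to [0.53, -0.57, 0.36] tool d [-0.1613 -0.3052  0.0557] n>= 8.385704024247723
```

Emit:
apply_moves --deltas '[[[0.018, 0, -0.015], 0, 1], [[0.018, 0, -0.015], 0, 1]]'

```text
time: 14.12
eef_pos: [0.3023, -0.8361, 0.4147]
tcp_rot: [179.8, 1.3, -70.0]
force: [0.4, 0.0, -0.2]
width: 0.571
```

```bash
python3 -c "
from h import *
go([.53,-.57,.36])"
```

```text
pos [ 0.3023 -0.8361  0.4147] rot [179.75   1.32 -70.  ] zaxis [-0.012   0.0202 -0.9997] q [ 65.2  57.3  22.8  11.1 -20.4 113.8 -90.1] w 0.571
to [0.53, -0.57, 0.36] tool d [-0.1709 -0.3053  0.0573] n>= 8.501372370266159
```

Emit:
apply_moves --deltas '[[[0.018, 0, -0.015], 0, 1], [[0.006, 0, -0.005], 0, 1]]'

```text
time: 14.28
eef_pos: [0.3034, -0.84, 0.4242]
tcp_rot: [179.6, -0.1, -70.0]
force: [-0.2, 0.4, -0.7]
width: 0.579
```

```bash
python3 -c "
from h import *
go([.25,-.75,.40])"
```

```text
pos [ 0.3034 -0.84    0.4242] rot [ 1.7965e+02 -1.4000e-01 -6.9990e+01] zaxis [-0.0049 -0.0044 -1.    ] q [ 65.3  57.5  25.2   9.4 -22.7 113.8 -90.2] w 0.579
to [0.25, -0.75, 0.4] tool d [-0.1029  0.0193  0.024 ] n>= 2.5756232234625434
```

The tilt is back to 0.4° with the box still held. Now to the pad, turning the right way this time (yaw up to 19).

```bash
python3 -c "
from h import *
go([.27,-.74,.36],[.5,-.48,.33])"
```

```text
pos [ 0.3034 -0.84    0.4242] rot [ 1.7965e+02 -1.4000e-01 -6.9990e+01] zaxis [-0.0049 -0.0044 -1.    ] q [ 65.3  57.5  25.2   9.4 -22.7 113.8 -90.2] w 0.579
to [0.27, -0.74, 0.36] tool d [-0.1055 -0.0032  0.0639] n>= 2.9597441003867604
to [0.5, -0.48, 0.33] tool d [-0.1657 -0.3052  0.0277] n>= 8.355516254285057
```

Emit:
apply_moves --deltas '[[[-0.021, 0, 0.0128], 0, 1], [[-0.021, 0, 0.0128], 0, 1], [[-0.021, 0, 0.0128], 0, 1], [[-0.021, 0, 0.0128], 0, 1], [[-0.021, 0, 0.0128], 0, 1], [[0, 0, 0], -6.8, 1], [[0, 0, 0], -6.8, 1], [[0, 0, 0], 0, 1]]'

```text
time: 14.95
eef_pos: [0.2738, -0.7555, 0.3692]
tcp_rot: [179.6, 0.0, -56.4]
force: [0.8, 0.3, 0.2]
width: 0.579
```

```bash
python3 -c "
from h import *
go([.5,-.48,.33],[.6,-.15,.3])"
```

```text
pos [ 0.2738 -0.7555  0.3692] rot [ 1.7961e+02  4.0000e-02 -5.6380e+01] zaxis [-0.006  -0.0032 -1.    ] q [ 55.6  38.4  24.7  54.3 -14.7  89.8 -71. ] w 0.579
to [0.5, -0.48, 0.33] tool d [-0.1042 -0.3411  0.037 ] n>= 8.598763909044305
to [0.6, -0.15, 0.3] tool d [-0.2194 -0.2662  0.0284] n>= 8.300272565888143
```

Emit:
apply_moves --deltas '[[[-0.0116, -0.0379, 0.004], 0, 1], [[-0.0116, -0.0379, 0.004], 0, 1], [[-0.0116, -0.0379, 0.004], 0, 1], [[-0.0116, -0.0379, 0.004], 0, 1], [[-0.0116, -0.0379, 0.004], 0, 1], [[-0.0116, -0.0379, 0.004], 0, 1], [[-0.0116, -0.0379, 0.004], 0, 1], [[-0.0116, -0.0379, 0.004], 0, 1], [[-0.0116, -0.0379, 0.004], 0, 1], [[0, 0, 0], -6.8, 1], [[0, 0, 0], -6.8, 1], [[0, 0, 0], -6.8, 1]]'

```text
time: 15.95
eef_pos: [0.5009, -0.4808, 0.3295]
tcp_rot: [179.5, 0.3, -35.9]
force: [-0.8, 0.1, -0.4]
width: 0.577
```

```bash
python3 -c "
from h import *
go([.6,-.15,.3],[.56,.15,.28])"
```

```text
pos [ 0.5009 -0.4808  0.3295] rot [179.49   0.25 -35.9 ] zaxis [-0.0087 -0.0046 -1.    ] q [ 28.2  25.9  18.2  78.   -7.5  77.5 -79.5] w 0.577
to [0.6, -0.15, 0.3] tool d [-0.1136 -0.3263  0.0272] n>= 8.311098546749475
to [0.56, 0.15, 0.28] tool d [-0.2082 -0.2197  0.019 ] n>= 7.273741433142973
```

Emit:
apply_moves --deltas '[[[-0.0126, -0.0363, 0.003], 0, 1], [[-0.0126, -0.0363, 0.003], 0, 1], [[-0.0126, -0.0363, 0.003], 0, 1], [[-0.0126, -0.0363, 0.003], 0, 1], [[-0.0126, -0.0363, 0.003], 0, 1], [[-0.0126, -0.0363, 0.003], 0, 1], [[-0.0126, -0.0363, 0.003], 0, 1], [[-0.0126, -0.0363, 0.003], 0, 1], [[-0.0126, -0.0363, 0.003], 0, 1], [[0, 0, 0], -6.8, 1], [[0, 0, 0], -6.8, 1], [[0, 0, 0], -6.8, 1]]'

```text
time: 16.95
eef_pos: [0.6012, -0.15, 0.2998]
tcp_rot: [179.6, 0.4, -15.5]
force: [-0.4, -1.0, 0.5]
width: 0.574
```

```bash
python3 -c "
from h import *
go([.56,.15,.28],[.46,.3,.2])"
```

```text
pos [ 0.6012 -0.15    0.2998] rot [179.62   0.45 -15.52] zaxis [-0.0093 -0.0043 -0.9999] q [  4.   19.    8.   90.9  -2.4  70.8 -93.2] w 0.574
to [0.56, 0.15, 0.28] tool d [-0.1198 -0.2781  0.0189] n>= 7.276252219793857
to [0.46, 0.3, 0.2] tool d [-0.1359 -0.1183  0.0803] n>= 4.729756096718471
```

Emit:
apply_moves --deltas '[[[-0.015, -0.0348, 0.002], 0, 1], [[-0.015, -0.0348, 0.002], 0, 1], [[-0.015, -0.0348, 0.002], 0, 1], [[-0.015, -0.0348, 0.002], 0, 1], [[-0.015, -0.0348, 0.002], 0, 1], [[-0.015, -0.0348, 0.002], 0, 1], [[-0.015, -0.0348, 0.002], 0, 1], [[-0.015, -0.0348, 0.002], 0, 1], [[0, 0, 0], -6.9, 1], [[0, 0, 0], -6.9, 1], [[0, 0, 0], -6.9, 1], [[0, 0, 0], -6.9, 1]]'

```text
time: 17.95
eef_pos: [0.5606, 0.1498, 0.2827]
tcp_rot: [179.9, 0.6, 12.0]
force: [0.5, 0.0, -0.1]
width: 0.576
```

```bash
python3 -c "
from h import *
go([.4402,.3245,.1])"
```

```text
pos [0.5606 0.1498 0.2827] rot [179.89   0.59  11.98] zaxis [-0.0097 -0.0039 -0.9999] q [-15.3  16.1  -4.8  96.8   1.5  67.8 -98.5] w 0.576
to [0.4402, 0.3245, 0.1] tool d [-0.0797 -0.1963  0.1832] n>= 6.7161744787846205
```

Emit:
apply_moves --deltas '[[[-0.01, -0.0245, 0.015], 0, 1], [[-0.01, -0.0245, 0.015], 0, 1], [[-0.01, -0.0245, 0.015], 0, 1], [[-0.01, -0.0245, 0.015], 0, 1], [[-0.01, -0.0245, 0.02], 0, 1], [[-0.01, -0.0245, 0.02], 0, 1], [[-0.01, -0.0245, 0.02], 0, 1], [[-0.01, -0.0245, 0.02], 0, 1], [[0, 0, 0], -7.0, 1], [[0, 0, 0], 0, 1], [[0, 0, 0], 0, 1]]'

```text
time: 18.87
eef_pos: [0.4416, 0.3234, 0.1429]
tcp_rot: [179.9, 0.6, 18.5]
force: [0.7, -0.5, -0.9]
width: 0.577
```

```bash
python3 -c "
from h import *
go([.4402,.3245,.022])
im=eyes.camera('side');cv2.imwrite('pics/side6.png',cv2.resize(im[200:384,80:330],None,fx=3,fy=3)[:,:,::-1])
im=eyes.camera('wrist');cv2.imwrite('pics/w6.png',im[:,:,::-1])"
```

```text
pos [0.4416 0.3234 0.1429] rot [179.95   0.62  18.46] zaxis [-0.0099 -0.0043 -0.9999] q [ -31.3   21.4  -11.7  109.7    5.3   50.  -117.1] w 0.577
to [0.4402, 0.3245, 0.022] tool d [ 0.0004 -0.0015  0.1209] n>= 2.9003537153060184
```

View pics/side6.png

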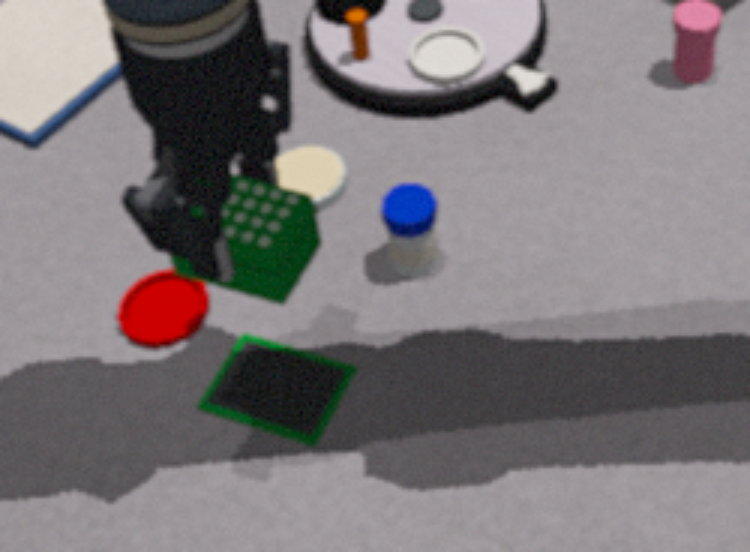

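View pics/w6.png

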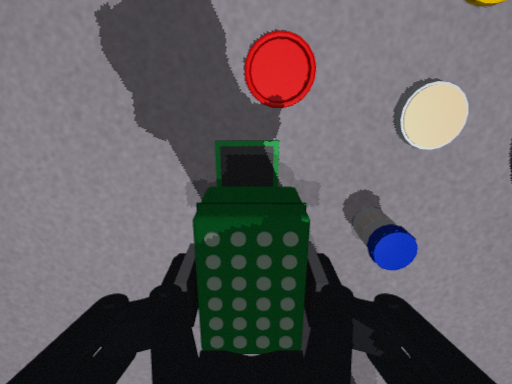

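```bash
python3 - <<'E'
from h import *
P=eyes.camera_params('wrist');s=sense();im=load('pics/w6.png')
m=mask(im,'green');
y=np.radians(s['tcp_rot'][2])
def T(uv,z):
    X=(plane(P,uv,z)[:,:2]-s['eef_pos'][:2])*1000
    return np.c_[X@[np.cos(y),np.sin(y)],X@[np.sin(y),-np.cos(y)]].round(1)
print('pad left/right edges'); 
for r in (142,150,160,170,178):
    c=np.flatnonzero(m[r,200:300])+200;print(r,c.min(),c.max(),T([(c.min(),r),(c.max(),r)],.003).tolist())
# box front bottom/top edges
for r in (210,215,225):
    c=np.flatnonzero(m[r,180:330])+180;print(r,c.min(),c.max(),T([(c.min(),r),(c.max(),r)],s['eef_pos'][2]+.0296).tolist())
E
```

```text
pad left/right edges
142 215 278 [[38.6, -33.3], [38.6, 26.1]]
150 215 278 [[31.0, -33.6], [31.0, 26.3]]
160 216 277 [[21.3, -33.0], [21.3, 25.7]]
170 216 277 [[11.4, -33.4], [11.4, 26.0]]
178 217 277 [[3.3, -32.7], [3.3, 26.2]]
210 197 305 [[39.6, -21.5], [39.6, 22.1]]
215 195 307 [[37.4, -22.4], [37.4, 23.0]]
225 194 308 [[33.0, -23.1], [33.0, 23.7]]
```

```bash
python3 - <<'E'
from h import *
for n,sl in(('side',(slice(295,360),slice(130,215))),('scene',(slice(142,160),slice(276,308)))):
    P=eyes.camera_params(n);im=load(f'pics/{n}0.png')
    g=cv2.cvtColor(im,cv2.COLOR_RGB2HSV);m0=cv2.inRange(g,(45,60,25),(90,255,255));m=np.zeros_like(m0);m[sl]=m0[sl]
    c=np.argwhere(m)[:,::-1]
    X=(plane(P,c,.003)[:,:2]*1000).astype(np.float32);r=cv2.minAreaRect(X);print(n,len(c),r)
E
```

```text
side 433 ((437.9793395996094, 325.7684020996094), (86.36737060546875, 61.84748458862305), 18.526033401489258)
scene 37 ((439.8354187011719, 318.8061828613281), (82.0361328125, 45.991241455078125), 18.590938568115234)
```

Emit:
apply_moves --deltas '[[[-0.0016, -0.0035, 0.03], -0.2, 1], [[0, 0, 0.03], 0, 1], [[0, 0, 0.03], 0, 1], [[0, 0, 0.025], 0, 1], [[0, 0, 0], 0, 1], [[0, 0, 0], 0, 1]]'

```text
time: 19.47
eef_pos: [0.4382, 0.3235, 0.0274]
tcp_rot: [179.8, 0.7, 18.7]
force: [0.2, 0.5, -0.2]
width: 0.577
```

```bash
python3 -c "
from h import *
go([.439,.3262,.0185])"
```

```text
pos [0.4382 0.3235 0.0274] rot [179.84   0.73  18.66] zaxis [-0.0111 -0.0066 -0.9999] q [ -33.    30.7  -10.   114.3    8.4   36.4 -119.8] w 0.577
to [0.439, 0.3262, 0.0185] tool d [ 0.0018 -0.0024  0.0089] n>= 0.22385029461259454
```

Emit:
apply_moves --deltas '[[[0.0018, -0.0024, 0.004], 0, 1], [[0, 0, 0.0035], 0, 1], [[0, 0, 0.001], 0, 1], [[0, 0, 0], 0, 1], [[0, 0, 0], 0, 1]]'

```text
time: 19.88
eef_pos: [0.439, 0.3273, 0.0197]
tcp_rot: [179.9, 0.6, 18.8]
force: [0.4, 0.1, 0.1]
width: 0.579
```

Emit:
apply_moves --deltas '[[[0, 0.0005, 0.0012], 0, 1], [[0, 0, 0], 0, 1], [[0, 0, 0], 0, 0.8], [[0, 0, 0], 0, 0.5], [[0, 0, 0], 0, 0.3], [[0, 0, 0], 0, 0], [[0, 0, 0], 0, 0], [[0, 0, 0], 0, 0], [[0, 0, -0.03], 0, 0], [[0, 0, -0.04], 0, 0], [[0, 0, -0.04], 0, 0], [[0, 0, -0.04], 0, 0]]'

```text
time: 20.88
eef_pos: [0.4399, 0.327, 0.1691]
tcp_rot: [179.9, 0.7, 18.8]
force: [1.4, 1.1, -0.4]
width: 0.997
```

```bash
python3 -c "
from h import *
go([.437,.194,.2])
im=eyes.camera('wrist');cv2.imwrite('pics/w7.png',im[:,:,::-1])
im=eyes.camera('side');cv2.imwrite('pics/side7.png',im[:,:,::-1])
"
```

```text
pos [0.4399 0.327  0.1691] rot [179.87   0.73  18.83] zaxis [-0.0114 -0.0063 -0.9999] q [ -31.2   19.8  -12.1  108.1    4.8   53.4 -116.8] w 0.997
to [0.437, 0.194, 0.2] tool d [-0.046  0.125 -0.03 ] n>= 3.2749255673875766
```

View pics/w7.png

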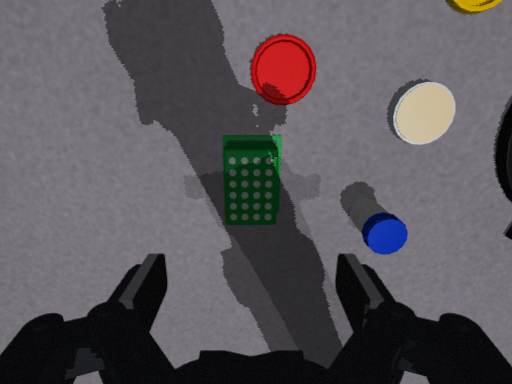

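View pics/side7.png

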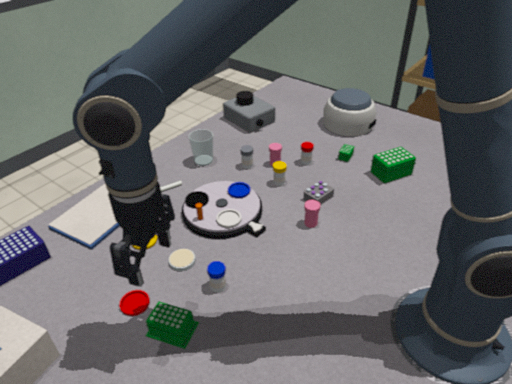

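```bash
python3 - <<'E'
from h import *
im=load('pics/side7.png');cv2.imwrite('pics/side7c.png',cv2.resize(im[285:360,120:220],None,fx=6,fy=6,interpolation=cv2.INTER_CUBIC)[:,:,::-1])
im=load('pics/w7.png');cv2.imwrite('pics/w7c.png',cv2.resize(im[110:240,190:320],None,fx=4.5,fy=4.5,interpolation=cv2.INTER_CUBIC)[:,:,::-1])
E
```

```text
(no output)
```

View pics/side7c.png

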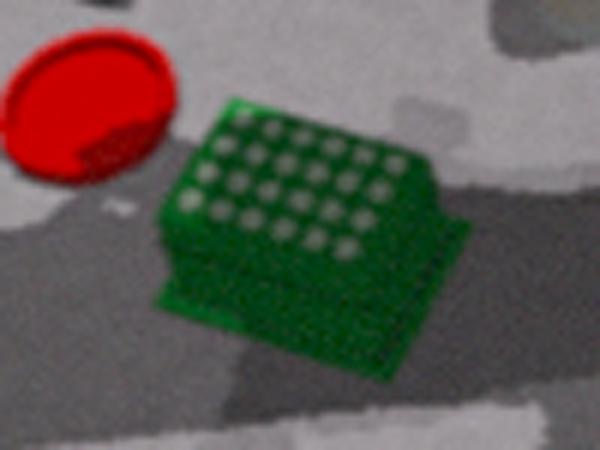

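View pics/w7c.png

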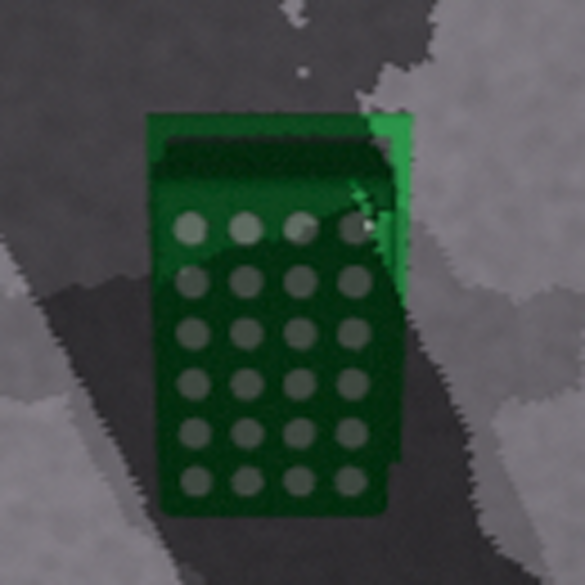

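Box sits square, with margins of about 4 and 5 mm on its long sides. Next the carousel peg.

Emit:
apply_moves --deltas '[[[0, 0, 0], -6.77, 0], [[0, 0, 0], -6.77, 0], [[0, 0, 0], -6.77, 0], [[0, 0, 0], -6.77, 0], [[0, 0, 0], -6.77, 0], [[0, 0, 0], -6.77, 0], [[0, 0, 0], -6.77, 0], [[0, 0, 0], -6.77, 0], [[0, 0, 0], -6.77, 0], [[0, 0, 0], -6.77, 0], [[0, 0, 0], 0, 0]]' --grip_force 30

```text
time: 21.9
eef_pos: [0.4401, 0.327, 0.167]
tcp_rot: [-179.4, 0.4, 86.6]
force: [0.1, 0.7, -0.4]
width: 1.002
```

```bash
python3 -c "
from h import *
go([.6025,.0742,.16])
"
```

```text
pos [0.4401 0.327  0.167 ] rot [-179.36    0.38   86.62] zaxis [-0.0115 -0.0059 -0.9999] q [-20.2  21.5 -26.1 107.6  11.2  54.2 -54.8] w 1.002
to [0.6025, 0.0742, 0.16] tool d [-0.2428  0.1771  0.0067] n>= 7.207653656126388
```

Emit:
apply_moves --deltas '[[[-0.0304, 0.0221, 0], 0, 0], [[-0.0304, 0.0221, 0], 0, 0], [[-0.0304, 0.0221, 0], 0, 0], [[-0.0304, 0.0221, 0], 0, 0], [[-0.0304, 0.0221, 0], 0, 0], [[-0.0304, 0.0221, 0], 0, 0], [[-0.0304, 0.0221, 0], 0, 0], [[-0.0304, 0.0221, 0], 0, 0], [[0, 0, 0], 0, 0.4], [[0, 0, 0], 0, 0.4], [[0, 0, 0], 0, 0.4]]'

```text
time: 22.82
eef_pos: [0.6015, 0.0744, 0.167]
tcp_rot: [-179.4, 0.3, 86.4]
force: [-0.8, 1.3, -0.6]
width: 0.609
```

```bash
python3 -c "
from h import *
go([.6025,.0742,.045])
im=eyes.camera('wrist');cv2.imwrite('pics/w8.png',im[:,:,::-1])
P=eyes.camera_params('wrist')
for a,ce,bb,m in blobs(im,'orange'): print(a,ce,bb,plane(P,(ce[0],ce[1]),.055))
for a,ce,bb,m in blobs(im,'blue',200): print(a,ce,bb,plane(P,ce,.034))
"
```

```text
pos [0.6015 0.0744 0.167 ] rot [-179.36    0.33   86.42] zaxis [-0.0114 -0.005  -0.9999] q [  3.9  25.8 -20.2 100.2  10.5  56.6 -23.9] w 0.609
to [0.6025, 0.0742, 0.045] tool d [0.0005 0.0023 0.122 ] n>= 2.9255004077036877
409 [251.3202934  188.12958435] [243 174  17  29] [[0.60107295 0.07746858 0.055     ]]
2102 [30.71979068 59.65842055] [ 5 32 53 56] [[0.42034671 0.19553903 0.034     ]]
1817 [254.07594937 301.46780407] [227 280  55  46] [[ 0.59569166 -0.06226781  0.034     ]]
```

View pics/w8.png

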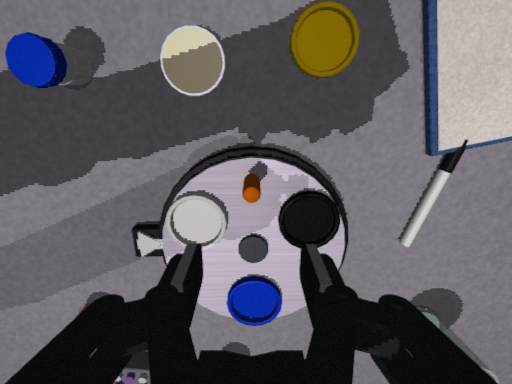

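The wrist view shows the peg at (251,188), centred between the jaws, with the blue pocket at (254,301) and the arrow at (150,240).

Emit:
apply_moves --deltas '[[[0.001, 0, 0.03], 0, 0.4], [[0, 0, 0.03], 0, 0.4], [[0, 0, 0.03], 0, 0.4], [[0, 0, 0.03], 0, 0.4], [[0, 0, 0], 0, 0.4], [[0, 0, 0], 0, 1], [[0, 0, 0], 0, 1], [[0, 0, 0], 0, 1], [[0, 0, 0], 0, 1], [[0, 0, 0], 0, 1]]'

```text
time: 23.7
eef_pos: [0.6023, 0.0754, 0.0499]
tcp_rot: [-179.7, 0.3, 86.5]
force: [-1.9, 2.4, 6.8]
width: 0.172
```

```bash
python3 -c "
from h import *
go();print(sense()['force'])
"
```

```text
pos [0.6023 0.0754 0.0499] rot [-179.66    0.26   86.54] zaxis [-0.0063 -0.0042 -1.    ] q [  1.9  33.8 -17.9 105.1  14.5  43.7 -27.2] w 0.172
[-1.88904376  2.40929696  6.84778613]
```

Emit:
apply_moves --deltas '[[[-0.0005, 0.0088, 0], 6.78, 1], [[-0.0005, 0.0088, 0], 6.78, 1], [[-0.0005, 0.0088, 0], 6.78, 1], [[-0.0005, 0.0088, 0], 6.78, 1], [[0, 0, 0], 0, 1]]'

```text
time: 24.12
eef_pos: [0.6375, 0.064, 0.0499]
tcp_rot: [-179.9, 0.4, 59.1]
force: [-1.2, -0.4, 7.5]
width: 0.174
```

```bash
cat >> h.py <<'E'
def peg():
    s=sense();d=s['eef_pos'][:2]-[.598,.001];print('peg ang',np.degrees(np.arctan2(d[1],d[0])),'r',np.hypot(*d),'F',s['force'].round(1))
E
python3 -c "
from h import *
go();peg()
"
```

```text
pos [0.6375 0.064  0.0499] rot [-179.93    0.37   59.06] zaxis [-0.0044 -0.0048 -1.    ] q [ -2.1  35.4 -10.5 100.7   8.9  45.  -48. ] w 0.174
peg ang 57.89162579313889 r 0.07437292262845971 F [-1.2 -0.4  7.5]
```

Turning smoothly at low force. Continuing.

Emit:
apply_moves --deltas '[[[-0.0005, 0.0088, 0], 6.78, 1], [[-0.0005, 0.0088, 0], 6.78, 1], [[-0.0005, 0.0088, 0], 6.78, 1], [[-0.0005, 0.0088, 0], 6.78, 1], [[-0.0005, 0.0088, 0], 6.78, 1], [[-0.0005, 0.0088, 0], 6.78, 1], [[-0.0005, 0.0088, 0], 6.78, 1], [[0, 0, 0], 0, 1]]'

```text
time: 24.78
eef_pos: [0.6714, 0.0137, 0.0499]
tcp_rot: [179.7, 0.4, 11.5]
force: [-0.7, 0.9, 8.3]
width: 0.172
```

```bash
python3 -c "
from h import *
go();peg()
im=eyes.camera('wrist');cv2.imwrite('pics/w9.png',im[:,:,::-1])
"
```

```text
pos [0.6714 0.0137 0.0499] rot [179.73   0.4   11.53] zaxis [-0.006  -0.0059 -1.    ] q [ -6.3  37.2   2.   96.7  -1.3  46.5 -82.3] w 0.172
peg ang 9.7919932036737 r 0.07449512472127023 F [-0.7  0.9  8.3]
```

Emit:
apply_moves --deltas '[[[0, 0.0074, 0], 6.3, 1], [[0, 0.0074, 0], 6.3, 1], [[0, 0, 0], 0, 1], [[0, 0, 0], 0, 1]]'

```text
time: 25.17
eef_pos: [0.6725, -0.0005, 0.0499]
tcp_rot: [179.6, 0.5, -0.8]
force: [-3.7, -0.8, 9.0]
width: 0.17
```

```bash
python3 -c "
from h import *
go();peg()
im=eyes.camera('wrist');cv2.imwrite('pics/w9.png',im[:,:,::-1])
im=eyes.camera('side');cv2.imwrite('pics/side9.png',im[:,:,::-1])
im=eyes.camera('scene');cv2.imwrite('pics/scene9.png',im[:,:,::-1])
a=np.hstack([cv2.resize(load('pics/side9.png')[160:260,160:290],None,fx=3,fy=3),cv2.resize(load('pics/scene9.png')[160:260,230:350],None,fx=3,fy=3)]);cv2.imwrite('pics/c9.png',a[:,:,::-1])
"
```

```text
pos [ 6.725e-01 -5.000e-04  4.990e-02] rot [179.63   0.46  -0.76] zaxis [-0.0081 -0.0064 -0.9999] q [ -7.3  37.4   5.2  96.6  -3.9  46.7 -91.2] w 0.17
peg ang -1.1767517745635254 r 0.07452600363800053 F [-3.7 -0.8  9. ]
```

View pics/c9.png

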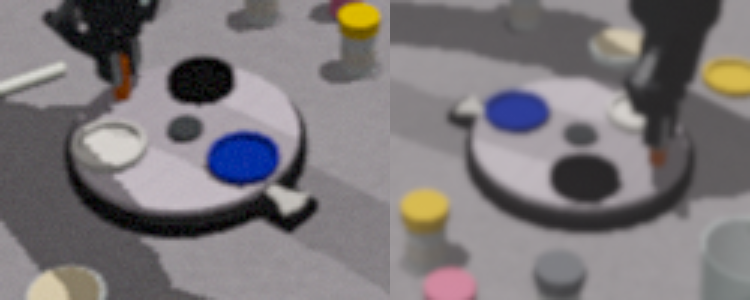

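Emit:
apply_moves --deltas '[[[0, 0, 0], 0, 0.8], [[0, 0, 0], 0, 0.6], [[0, 0, 0], 0, 0.4], [[0, 0, 0], 0, 0.3], [[0, 0, 0], 0, 0.3], [[0, 0, -0.03], 0, 0.3], [[0, 0, -0.04], 0, 0.2], [[0, 0, -0.04], 0, 0], [[-0.02, 0, -0.035], 0, 0], [[-0.03, 0, -0.02], 0, 0], [[-0.03, 0, 0], 0, 0], [[0, 0, 0], 0, 0]]'

```text
time: 26.32
eef_pos: [0.5888, 0.0025, 0.2144]
tcp_rot: [179.7, 0.7, -0.7]
force: [-1.1, 0.6, -0.8]
width: 1.0
```

```bash
cat > car.py <<'E'
from h import *
import sys
go()
P=eyes.camera_params('wrist');im=eyes.camera('wrist');cv2.imwrite(sys.argv[1],im[:,:,::-1])
g=cv2.cvtColor(im,cv2.COLOR_RGB2HSV)
for a,ce,bb,m in blobs(im,'blue',600):
    X=(plane(P,max(cv2.findContours(m,0,1)[0],key=len)[:,0],.036)[:,:2]*1000).astype(np.float32);print('blue',ce,cv2.minEnclosingCircle(X))
for a,ce,bb,m in blobs(im,'orange',60): print('peg',ce,bb,plane(P,ce,.055))
E
python3 car.py pics/w10.png
```

```text
pos [0.5888 0.0025 0.2144] rot [179.7    0.71  -0.66] zaxis [-0.0124 -0.0051 -0.9999] q [ -9.2  19.9   6.1 101.   -2.1  60.  -93. ] w 1.0
blue [251.3492667  215.45790331] ((532.9200439453125, 0.9791208505630493), 30.828960418701172)
peg [252.09049774  90.2760181 ] [244  82  17  18] [[ 6.72904557e-01 -5.73163557e-04  5.50000000e-02]]
```

View pics/w10.png

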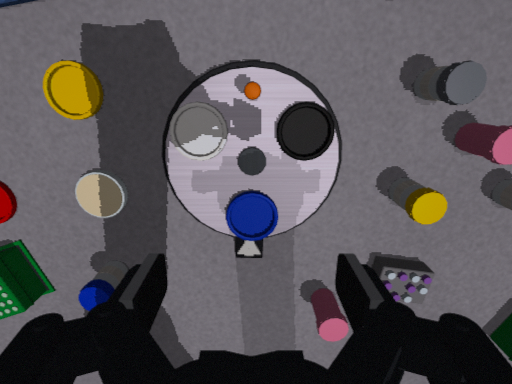

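```bash
python3 - <<'E'
from h import *
P=eyes.camera_params('wrist');im=load('pics/w10.png');g=cv2.cvtColor(im,cv2.COLOR_RGB2HSV)
m=((g[...,2]>60)&(g[...,2]<255)).astype(np.uint8)
# tongue white pixels
w=((g[...,2]>150)&(g[...,1]<60)).astype(np.uint8);t=np.zeros_like(w);t[237:262,228:270]=w[237:262,228:270]
c=np.argwhere(t)[:,::-1];A=plane(P,c,.012)[:,:2];a=A.mean(0)
print('n',len(c),'arrow',a,c.min(0),c.max(0))
# black tongue
d=(g[...,2]<40).astype(np.uint8);n,l,s,cc=cv2.connectedComponentsWithStats(d)
i=max((i for i in range(1,n) if abs(cc[i][0]-250)<40 and cc[i][1]<230),key=lambda i:s[i,4]);c=np.argwhere(l==i)[:,::-1]
h=cv2.convexHull(c.astype(np.int32))[:,0];h=h[h[:,1]<225]
Y=plane(P,h,.02)[:,:2]*1000;M=np.c_[2*Y,np.ones(len(Y))];q=np.linalg.lstsq(M,(Y**2).sum(1),rcond=None)[0];print('plinth',q[:2],np.sqrt(q[2]+q[0]**2+q[1]**2),len(Y))
hub=plane(P,(252,160.5),.028)[0];print('hub',hub)
for ax in (q[:2]/1000,hub[:2],np.array([.598,.001])):
    for nm,x in(('arrow',a),('pocket',np.array([.53292,.00098]))):
        e=x-ax;print(nm,np.degrees(np.arctan2(e[1],e[0]))%360,np.hypot(*e))
v=im[50:270,150:355];cv2.imwrite('pics/w10c.png',cv2.resize(v,None,fx=2.7,fy=2.7,interpolation=cv2.INTER_CUBIC)[:,:,::-1])
E
```

```text
n 188 arrow [0.48064598 0.00538133] [239 241] [259 254]
plinth [699.44775328  -7.6317365 ] 0.7046231353140305 3
hub [6.01318202e-01 7.09746702e-05 2.80000000e-02]
arrow 176.59638793089098 0.2191884042464475
pocket 177.03967053656422 0.16675027621131355
arrow 177.48024382300287 0.12078901206053778
pocket 179.23857284057775 0.06840424236845234
arrow 177.86189693082417 0.11743578005855304
pocket 180.0176077989273 0.0650800030731407
```

View pics/w10c.png

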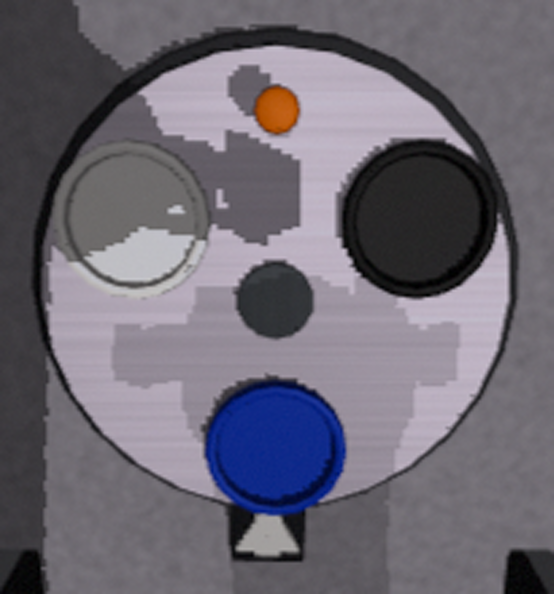

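The pocket's line lies about 1.9° short of the arrow's (crop: hub (275,299), pocket (275,447), arrow (268,535)). I'll nudge the peg a further 2.5 mm.

```bash
python3 -c "
from h import *
go([.6725,-.0005,.16],[.6725,-.0005,.05])"
```

```text
pos [0.5911 0.0026 0.2138] rot [179.7    0.61  -0.65] zaxis [-0.0107 -0.0052 -0.9999] q [ -9.2  20.1   6.1 100.7  -2.1  59.9 -93. ] w 0.998
to [0.6725, -0.0005, 0.16] tool d [0.082  0.0019 0.053 ] n>= 2.341373746669889
to [0.6725, -0.0005, 0.05] tool d [ 0.0012 -0.0006  0.11  ] n>= 2.6378896882494005
```

Emit:
apply_moves --deltas '[[[0.028, 0.0007, 0.017], 0, 0.4], [[0.027, 0.0006, 0.018], 0, 0.4], [[0.027, 0.0006, 0.018], 0, 0.4], [[0.0012, -0.0006, 0.035], 0, 0.4], [[0, 0, 0.035], 0, 0.4], [[0, 0, 0.04], 0, 0.4], [[0, 0, 0], 0, 0.4], [[0, 0, 0], 0, 1], [[0, 0, 0], 0, 1], [[0, 0, 0], 0, 1], [[0, 0, 0], 0, 1]]'

```text
time: 27.28
eef_pos: [0.6773, -0.0005, 0.0523]
tcp_rot: [179.7, 0.2, -0.7]
force: [0.9, -1.1, 0.7]
width: 0.175
```

```bash
python3 -c "
from h import *
go();peg()"
```

```text
pos [ 6.773e-01 -5.000e-04  5.230e-02] rot [179.69   0.24  -0.67] zaxis [-0.0042 -0.0054 -1.    ] q [ -7.3  37.5   5.3  96.   -4.   47.  -91. ] w 0.175
peg ang -1.117508497386191 r 0.07927082334507725 F [ 0.9 -1.1  0.7]
```

Emit:
apply_moves --deltas '[[[0, 0.0013, 0], 1, 1], [[0, 0.0012, 0], 1, 1], [[0, 0, 0], 0, 1], [[0, 0, 0], 0, 1]]'

```text
time: 27.62
eef_pos: [0.6772, -0.0032, 0.0522]
tcp_rot: [179.7, 0.2, -2.7]
force: [1.4, 0.5, 6.3]
width: 0.171
```

```bash
python3 -c "
from h import *
go();peg()"
```

```text
pos [ 0.6772 -0.0032  0.0522] rot [179.68   0.24  -2.73] zaxis [-0.0044 -0.0054 -1.    ] q [ -7.5  37.5   5.9  96.   -4.5  47.  -92.4] w 0.171
peg ang -3.033990921692753 r 0.07932161649493671 F [1.4 0.5 6.3]
```

Moved 2.7 mm. Release, rise, and look.

Emit:
apply_moves --deltas '[[[0, 0, 0], 0, 0.8], [[0, 0, 0], 0, 0.6], [[0, 0, 0], 0, 0.4], [[0, 0, 0], 0, 0.3], [[0, 0, 0], 0, 0.3], [[0, 0, -0.03], 0, 0.3], [[0, 0, -0.04], 0, 0.2], [[0, 0, -0.04], 0, 0], [[-0.02, 0, -0.035], 0, 0], [[-0.03, 0, -0.02], 0, 0], [[-0.03, 0, 0], 0, 0], [[0, 0, 0], 0, 0]]'

```text
time: 28.62
eef_pos: [0.5919, 0.0017, 0.2163]
tcp_rot: [179.7, 0.7, -2.7]
force: [-1.6, -0.1, -0.8]
width: 1.0
```

```bash
cat >> car.py <<'E'
h=eyes.camera_params('wrist')
bl=[ (ce,m) for a,ce,bb,m in blobs(im,'blue',600) if 200<ce[0]<300][0]
(bc,_)=cv2.minEnclosingCircle(max(cv2.findContours(bl[1],0,1)[0],key=len))
# hub: dark grey disc above the pocket
hm=((g[...,2]<75)&(g[...,2]>35)).astype(np.uint8);hm=cv2.morphologyEx(hm,cv2.MORPH_OPEN,np.ones((5,5)))
n,l,s,cc=cv2.connectedComponentsWithStats(hm)
k=[i for i in range(1,n) if abs(cc[i][0]-bc[0])<30 and 30<bc[1]-cc[i][1]<80 and 200<s[i,4]<1500];print('hubs',[(cc[i],s[i]) for i in k])
w=((g[...,2]>150)&(g[...,1]<60)).astype(np.uint8);y0=int(bc[1]+24);t=np.zeros_like(w);t[y0:y0+26,int(bc[0])-25:int(bc[0])+22]=w[y0:y0+26,int(bc[0])-25:int(bc[0])+22]
n,l,s,cc=cv2.connectedComponentsWithStats(t)
print([(cc[i].round(1),s[i]) for i in range(1,n) if s[i,4]>20],'pocket px',bc)
cv2.imwrite(sys.argv[1][:-4]+'c.png',cv2.resize(im[50:270,150:355],None,fx=2.7,fy=2.7,interpolation=cv2.INTER_CUBIC)[:,:,::-1])
if k:
    H=plane(P,cc_h:=None or [0,0],.0) if False else None
E
sed -i '/^if k:/,$d' car.py
python3 car.py pics/w11.png
```

```text
pos [0.5919 0.0017 0.2163] rot [179.69   0.72  -2.66] zaxis [-0.0128 -0.0048 -0.9999] q [ -9.7  20.1   6.9 100.4  -2.4  60.3 -94.6] w 1.0
blue [250.4166208  217.27958173] ((533.0789184570312, 3.2394535541534424), 30.78606414794922)
peg [250.86111111  93.8287037 ] [243  86  17  17] [[ 0.67264912 -0.00310441  0.055     ]]
hubs [(array([250.44891122, 163.00335008]), array([237, 150,  28,  27, 597], dtype=int32))]
[(array([251.1, 249.9]), array([241, 242,  21,  15, 184], dtype=int32))] pocket px (250.53201293945312, 217.8669891357422)
```

View pics/w11c.png

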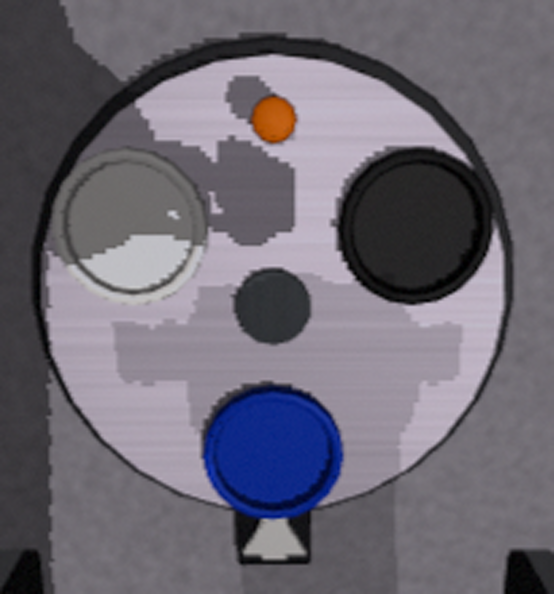

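Aligned: hub column 250.4, pocket 250.5, arrow 251.1 (within 0.5°). Now the blue pot.

```bash
python3 -c "
from h import *
go([.437,.194,.15])"
```

```text
pos [0.5942 0.0017 0.2157] rot [179.68   0.61  -2.65] zaxis [-0.0109 -0.0051 -0.9999] q [ -9.7  20.3   6.9 100.2  -2.4  60.2 -94.6] w 1.0
to [0.437, 0.194, 0.15] tool d [-0.1652 -0.1852  0.0665] n>= 6.161372517944088
```

Emit:
apply_moves --deltas '[[[-0.0236, -0.0265, 0.009], 0, 0], [[-0.0236, -0.0265, 0.009], 0, 0], [[-0.0236, -0.0265, 0.009], 0, 0], [[-0.0236, -0.0265, 0.01], 0, 0], [[-0.0236, -0.0265, 0.01], 0, 0], [[-0.0236, -0.0265, 0.01], 0, 0], [[-0.0236, -0.0265, 0.01], 0, 0], [[0, 0, 0], 0, 0], [[0, 0, 0], 0, 0]]' --grip_force 30

```text
time: 29.42
eef_pos: [0.4384, 0.196, 0.1476]
tcp_rot: [179.6, 0.7, -2.4]
force: [0.5, 0.0, 0.2]
width: 1.0
```

```bash
cat > look.py <<'E'
from h import *
import sys
col,f=sys.argv[1:3];z=float(sys.argv[3]) if len(sys.argv)>3 else .062
P=eyes.camera_params('wrist');im=eyes.camera('wrist');cv2.imwrite(f,im[:,:,::-1])
for a,ce,bb,m in blobs(im,col,150):
    X=(plane(P,max(cv2.findContours(m,0,1)[0],key=len)[:,0],z)[:,:2]*1000).astype(np.float32);print(col,a,ce.round(),'circ',cv2.minEnclosingCircle(X),'cent',plane(P,ce,z-.004)[0,:2].round(4))
go()
E
python3 look.py blue pics/w12.png
```

```text
blue 4154 [482.  67.] circ ((531.0260620117188, 24.945018768310547), 27.41065216064453) cent [0.5319 0.0257]
blue 1439 [255. 200.] circ ((439.9627685546875, 191.20245361328125), 19.213788986206055) cent [0.4372 0.1916]
pos [0.4399 0.1946 0.1481] rot [179.62   0.59  -2.58] zaxis [-0.0106 -0.0062 -0.9999] q [-2.910e+01  1.490e+01  2.000e-01  1.183e+02 -1.000e-01  4.760e+01
 -1.214e+02] w 0.993
```

View pics/w12.png

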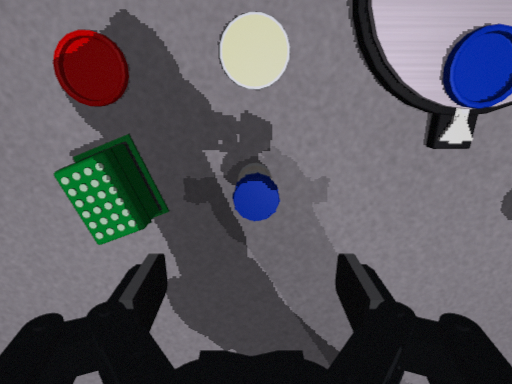

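The blue cap is at (255,200), 38 mm across at the right height: pot at about (0.439, 0.192).

Emit:
apply_moves --deltas '[[[0.0005, 0.002, 0.03], 0, 0], [[0, 0, 0.03], 0, 0], [[0, 0, 0.03], 0, 0], [[0, 0, 0.025], 0, 0], [[0, 0, 0], 0, 0], [[0, 0, 0], 0, 1], [[0, 0, 0], 0, 1], [[0, 0, 0], 0, 1], [[0, 0, 0], 0, 1], [[0, 0, 0], 0, 1], [[0, 0, 0], 0, 1], [[0, 0, 0], 0, 1]]'

```text
time: 30.47
eef_pos: [0.4401, 0.1919, 0.0351]
tcp_rot: [179.7, 0.4, -2.7]
force: [-0.0, -0.0, 7.7]
width: 0.433
```

```bash
python3 -c "
from h import *
go([.47,.12,.17],[.5325,.0025,.17])"
```

```text
pos [0.4401 0.1919 0.0351] rot [179.74   0.4   -2.67] zaxis [-0.0071 -0.0043 -1.    ] q [-2.870e+01  2.530e+01  1.000e-01  1.232e+02 -0.000e+00  3.200e+01
 -1.212e+02] w 0.433
to [0.47, 0.12, 0.17] tool d [ 0.0323  0.0711 -0.1348] n>= 3.7341805892764803
to [0.5325, 0.0025, 0.17] tool d [6.790e-02 1.145e-01 1.000e-04] n>= 3.191566343934332
```

Emit:
apply_moves --deltas '[[[0, 0, -0.015], 0, 1], [[0, 0, -0.03], 0, 1], [[0, 0, -0.03], 0, 1], [[0, 0, -0.03], 0, 1], [[0, 0, -0.03], 0, 1], [[0.02, 0.037, 0], 0, 1], [[0.02, 0.037, 0], 0, 1], [[0.02, 0.037, 0], 0, 1], [[0.02, 0.037, 0], 0, 1], [[0.02, 0.037, 0], 0, 1], [[0, 0, 0], 0, 1], [[0, 0, 0], 0, 1]]'

```text
time: 31.47
eef_pos: [0.5311, 0.0017, 0.169]
tcp_rot: [179.6, 0.5, -3.0]
force: [0.0, -0.2, -1.2]
width: 0.432
```

```bash
python3 -c "
from h import *
go([.534,.0025,.08])
P=eyes.camera_params('wrist');im=eyes.camera('wrist');cv2.imwrite('pics/w13.png',im[:,:,::-1])"
```

```text
pos [0.5311 0.0017 0.169 ] rot [179.61   0.53  -3.  ] zaxis [-0.0097 -0.0063 -0.9999] q [-10.7  17.5   7.1 111.3  -2.3  51.9 -95.5] w 0.432
to [0.534, 0.0025, 0.08] tool d [ 0.0037 -0.0016  0.0889] n>= 2.135072323328906
```

View pics/w13.png

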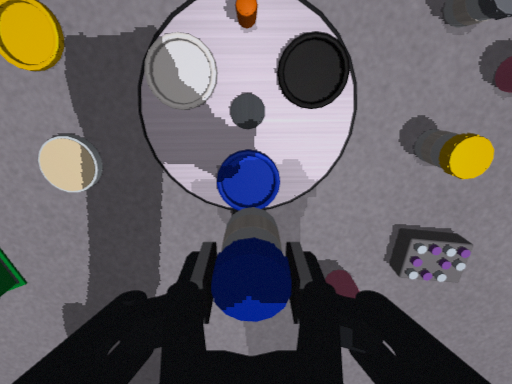

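The pot is held upright, with the pocket at (248,181) directly ahead and in column.

Emit:
apply_moves --deltas '[[[0.0037, -0.0012, 0.03], 0, 1], [[0, 0, 0.03], 0, 1], [[0, 0, 0.028], 0, 1], [[0, 0, 0], 0, 1], [[0, 0, 0], 0, 1]]'

```text
time: 31.93
eef_pos: [0.532, 0.0069, 0.0799]
tcp_rot: [179.7, 0.8, -2.5]
force: [0.7, -0.5, -0.8]
width: 0.432
```

```bash
python3 -c "
from h import *
go([.534,.0025,.065])
a=np.hstack([cv2.resize(eyes.camera('side')[150:260,170:290],None,fx=3,fy=3),cv2.resize(eyes.camera('scene')[150:260,230:350],None,fx=3,fy=3)]);cv2.imwrite('pics/c14.png',a[:,:,::-1])"
```

```text
pos [0.532  0.0069 0.0799] rot [179.67   0.77  -2.5 ] zaxis [-0.0137 -0.0052 -0.9999] q [-10.3  24.7   6.1 115.1  -3.5  41.1 -94.5] w 0.432
to [0.534, 0.0025, 0.065] tool d [0.0024 0.0042 0.0149] n>= 0.3762436699442516
```

View pics/c14.png

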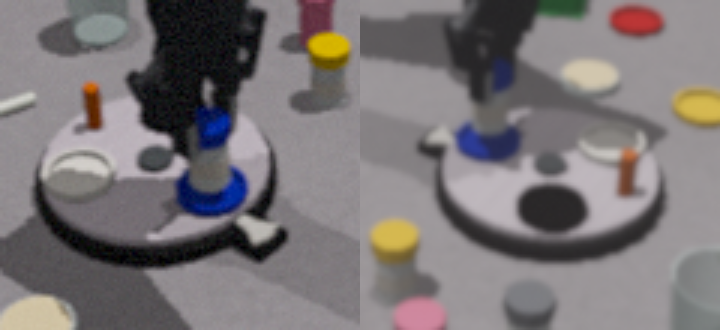

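Emit:
apply_moves --deltas '[[[0.002, 0.004, 0], 0, 1], [[0, 0, 0.006], 0, 1], [[0, 0, 0.006], 0, 1], [[0, 0, 0], 0, 1], [[0, 0, 0], 0, 1]]'

```text
time: 32.45
eef_pos: [0.5348, 0.0009, 0.0683]
tcp_rot: [179.6, 0.6, -2.7]
force: [-0.5, -0.2, -1.2]
width: 0.432
```

```bash
python3 -c "
from h import *
go([.534,.0025,.0645])"
```

```text
pos [0.5348 0.0009 0.0683] rot [179.65   0.62  -2.67] zaxis [-0.0111 -0.0056 -0.9999] q [ -9.6  25.9   6.1 115.3  -3.7  39.7 -93.8] w 0.432
to [0.534, 0.0025, 0.0645] tool d [-0.0008 -0.0015  0.0038] n>= 0.1007237799515433
```

Emit:
apply_moves --deltas '[[[-0.0008, -0.0015, 0.002], 0, 1], [[0, 0, 0.002], 0, 1], [[0, 0, 0], 0, 1], [[0, 0, 0], 0, 1]]'

```text
time: 32.78
eef_pos: [0.5343, 0.0026, 0.0645]
tcp_rot: [179.7, 0.6, -2.6]
force: [0.3, 0.3, -0.8]
width: 0.43
```

Emit:
apply_moves --deltas '[[[0, 0, 0.001], 0, 1], [[0, 0, 0], 0, 1], [[0, 0, 0], 0, 1]]'

```text
time: 33.03
eef_pos: [0.5347, 0.0025, 0.0642]
tcp_rot: [179.7, 0.5, -2.7]
force: [-1.9, -0.5, 4.8]
width: 0.428
```

Contact (4.8 N). Release gently and rise.

Emit:
apply_moves --deltas '[[[0, 0, 0], 0, 0.7], [[0, 0, 0], 0, 0.5], [[0, 0, 0], 0, 0.4], [[0, 0, 0], 0, 0.2], [[0, 0, 0], 0, 0], [[0, 0, 0], 0, 0], [[0, 0, 0], 0, 0], [[0, 0, -0.03], 0, 0], [[0, 0, -0.04], 0, 0], [[0, 0, -0.04], 0, 0], [[0, 0, -0.04], 0, 0]]'

```text
time: 33.95
eef_pos: [0.5353, 0.0032, 0.2151]
tcp_rot: [179.6, 0.6, -2.7]
force: [0.9, 0.1, -0.6]
width: 0.998
```

```bash
python3 -c "
from h import *
go([.6,-.15,.22],[.551,-.188,.15])
im=eyes.camera('wrist');cv2.imwrite('pics/w15.png',im[:,:,::-1])
a=np.hstack([cv2.resize(eyes.camera('side')[150:260,170:290],None,fx=3,fy=3),cv2.resize(eyes.camera('scene')[150:260,230:350],None,fx=3,fy=3)]);cv2.imwrite('pics/c15.png',a[:,:,::-1])"
```

```text
pos [0.5353 0.0032 0.2151] rot [179.64   0.63  -2.67] zaxis [-0.0113 -0.0058 -0.9999] q [-11.2  15.    7.4 107.9  -1.9  57.9 -95.6] w 0.998
to [0.6, -0.15, 0.22] tool d [ 0.0717  0.1501 -0.0048] n>= 3.9905605675204447
to [0.551, -0.188, 0.15] tool d [-0.0464  0.0398  0.0708] n>= 2.2425588663320926
```

View pics/c15.png

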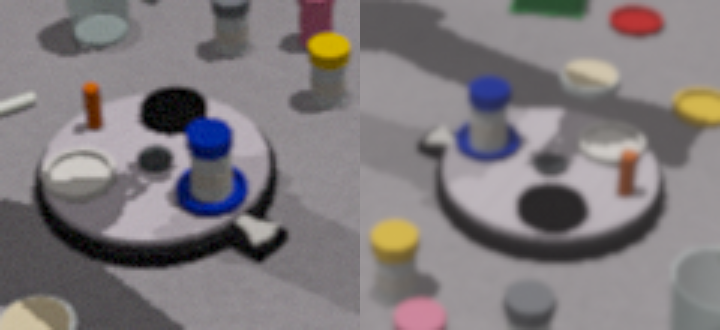

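View pics/w15.png

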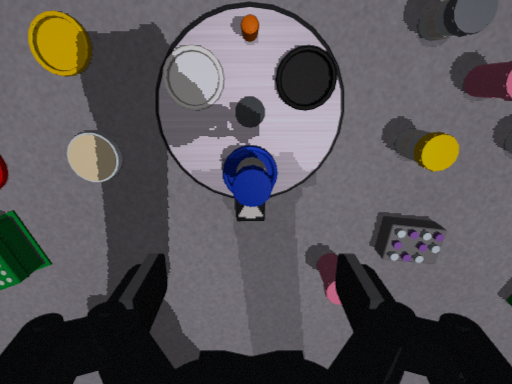

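Blue pot stands upright in the pocket, still at the arrow. Next is the yellow-capped pot at wrist pixel (437,152); the pink pot at (490,80) is the look-alike and the grey-capped one is at (470,12).

Emit:
apply_moves --deltas '[[[0.005, 0.0375, 0], 0, 0], [[0.005, 0.0375, 0], 0, 0], [[0.005, 0.0375, 0.01], 0, 0], [[0.005, 0.0375, 0.015], 0, 0], [[0.005, 0.0375, 0.02], 0, 0], [[0, 0.002, 0.01], 0, 0], [[0, 0, 0], 0, 0], [[0, 0, 0], 0, 0]]'

```text
time: 34.77
eef_pos: [0.5504, -0.1855, 0.1583]
tcp_rot: [179.7, 0.8, -2.7]
force: [0.3, 1.4, -0.6]
width: 0.999
```

```bash
python3 look.py yellow pics/w16.png
```

```text
yellow 1448 [254. 193.] circ ((552.7704467773438, -188.70558166503906), 19.496564865112305) cent [ 0.5513 -0.1888]
pos [ 0.5513 -0.1847  0.1593] rot [179.72   0.66  -2.55] zaxis [-0.0117 -0.0043 -0.9999] q [  5.1  22.7  11.8 105.5  -5.1  52.9 -73.5] w 0.999
```

View pics/w16.png

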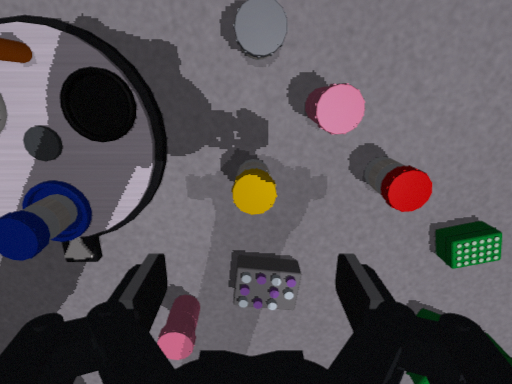

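Yellow cap at (254,193), well clear for jaws opening along y.

Emit:
apply_moves --deltas '[[[0.002, 0.0035, 0.03], 0, 0], [[0, 0, 0.035], 0, 0], [[0, 0, 0.035], 0, 0], [[0, 0, 0.024], 0, 0], [[0, 0, 0], 0, 0], [[0, 0, 0], 0, 1], [[0, 0, 0], 0, 1], [[0, 0, 0], 0, 1], [[0, 0, 0], 0, 1], [[0, 0, 0], 0, 1], [[0, 0, 0], 0, 1], [[0, 0, 0], 0, 1]]'

```text
time: 35.82
eef_pos: [0.5537, -0.1907, 0.0382]
tcp_rot: [179.6, 0.3, -2.6]
force: [-0.7, 2.1, 7.1]
width: 0.43
```

```bash
python3 -c "
from h import *
go([.551,-.188,.2],[.68,.0,.22],[.673,.198,.2])"
```

```text
pos [ 0.5537 -0.1907  0.0382] rot [179.64   0.34  -2.65] zaxis [-0.0063 -0.006  -1.    ] q [  7.2  32.2  10.  109.8  -7.7  39.  -70.9] w 0.43
to [0.551, -0.188, 0.2] tool d [-0.0038 -0.0016 -0.1618] n>= 3.8806105573405922
to [0.68, 0.0, 0.22] tool d [ 0.1201 -0.1936 -0.0219] n>= 5.488673779328216
to [0.673, 0.198, 0.2] tool d [-0.016  -0.1976  0.0189] n>= 4.775314398185308
```

Emit:
apply_moves --deltas '[[[0, 0, -0.015], 0, 1], [[0, 0, -0.035], 0, 1], [[0, 0, -0.035], 0, 1], [[0, 0, -0.035], 0, 1], [[0, 0, -0.035], 0, 1], [[0.02, -0.0323, -0.003], 0, 1], [[0.02, -0.0323, -0.003], 0, 1], [[0.02, -0.0323, -0.003], 0, 1], [[0.02, -0.0323, -0.003], 0, 1], [[0.02, -0.0323, -0.003], 0, 1], [[0.02, -0.0323, -0.003], 0, 1], [[0, 0, 0], 0, 1]]'

```text
time: 36.82
eef_pos: [0.6861, 0.0093, 0.2072]
tcp_rot: [-180.0, 0.4, -2.0]
force: [0.7, 2.3, -0.4]
width: 0.434
```

Emit:
apply_moves --deltas '[[[-0.0027, -0.033, 0.003], 0, 1], [[-0.0027, -0.033, 0.003], 0, 1], [[-0.0027, -0.033, 0.003], 0, 1], [[-0.0027, -0.033, 0.003], 0, 1], [[-0.0027, -0.033, 0.006], 0, 1], [[-0.0027, -0.033, 0.006], 0, 1], [[0, 0, 0], 0, 1], [[0, 0, 0], 0, 1]]'

```text
time: 37.48
eef_pos: [0.674, 0.2001, 0.1811]
tcp_rot: [179.7, 0.7, -2.3]
force: [0.8, -0.8, -0.3]
width: 0.435
```

```bash
python3 look.py yellow pics/w17.png .01; python3 -c "
from h import *
go([.675,.198,.06])"
```

```text
yellow 2371 [252. 170.] circ ((675.3250122070312, 197.1282196044922), 30.674440383911133) cent [0.6757 0.1974]
yellow 3899 [251. 285.] circ ((527.5289916992188, 204.18186950683594), 49.629268646240234) cent [0.5266 0.2043]
pos [0.675  0.1971 0.1816] rot [179.62   0.58  -2.57] zaxis [-0.0104 -0.0063 -0.9999] q [ -24.7   32.1    7.5   86.5   -4.3   62.4 -108.9] w 0.432
pos [0.675  0.1971 0.1816] rot [179.62   0.58  -2.57] zaxis [-0.0104 -0.0063 -0.9999] q [ -24.7   32.1    7.5   86.5   -4.3   62.4 -108.9] w 0.432
to [0.675, 0.198, 0.06] tool d [ 0.0012 -0.0018  0.1216] n>= 2.916881620992807
```

View pics/w17.png

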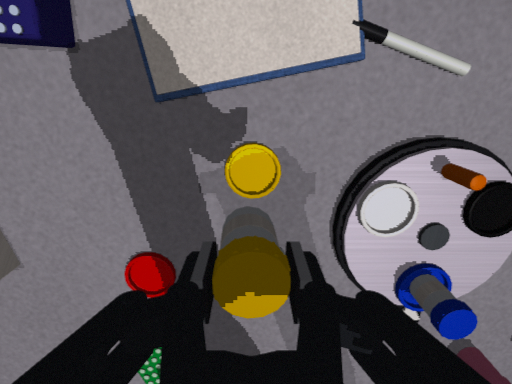

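Emit:
apply_moves --deltas '[[[0.0015, -0.0008, 0.03], 0, 1], [[0, 0, 0.03], 0, 1], [[0, 0, 0.03], 0, 1], [[0, 0, 0.03], 0, 1], [[0, 0, 0.005], 0, 1], [[0, 0, 0], 0, 1], [[0, 0, 0], 0, 1]]'

```text
time: 38.12
eef_pos: [0.677, 0.1954, 0.0582]
tcp_rot: [179.7, 0.4, -2.8]
force: [0.6, -0.1, 0.9]
width: 0.428
```

```bash
python3 -c "
from h import *
go([.676,.198,.0415])"
```

```text
pos [0.677  0.1954 0.0582] rot [179.65   0.44  -2.77] zaxis [-0.008  -0.0057 -1.    ] q [ -23.9   39.4    6.6   91.4   -5.2   50.  -108.2] w 0.428
to [0.676, 0.198, 0.0415] tool d [-0.001  -0.0026  0.0167] n>= 0.40500683023463196
```

Emit:
apply_moves --deltas '[[[-0.001, -0.0024, 0.004], 0, 1], [[0, 0, 0.005], 0, 1], [[0, 0, 0.005], 0, 1], [[0, 0, 0.002], 0, 1], [[0, 0, 0], 0, 1], [[0, 0, 0], 0, 1]]'

```text
time: 38.62
eef_pos: [0.6749, 0.1994, 0.0414]
tcp_rot: [179.7, 0.5, -2.7]
force: [-0.4, 0.1, 2.7]
width: 0.432
```

Emit:
apply_moves --deltas '[[[0, 0.0005, 0.0007], 0, 1], [[0, 0, 0], 0, 1], [[0, 0, 0], 0, 0.7], [[0, 0, 0], 0, 0.5], [[0, 0, 0], 0, 0.3], [[0, 0, 0], 0, 0], [[0, 0, 0], 0, 0], [[0, 0, 0], 0, 0], [[0, 0, -0.03], 0, 0], [[0, 0, -0.04], 0, 0], [[0, 0, -0.04], 0, 0], [[0, 0, -0.04], 0, 0]]'

```text
time: 39.62
eef_pos: [0.6757, 0.1991, 0.1911]
tcp_rot: [179.6, 0.6, -2.7]
force: [0.0, 0.3, 0.8]
width: 0.997
```

```bash
python3 -c "
from h import *
go([.69,.0,.22],[.6,-.2,.22],[.548,-.321,.16])
im=eyes.camera('wrist');cv2.imwrite('pics/w18.png',im[:,:,::-1])"
```

```text
pos [0.6757 0.1991 0.1911] rot [179.62   0.63  -2.67] zaxis [-0.0113 -0.0062 -0.9999] q [ -24.9   31.8    7.6   85.7   -4.3   63.6 -109.1] w 0.997
to [0.69, 0.0, 0.22] tool d [ 0.0233  0.1984 -0.0279] n>= 4.837630936710215
to [0.6, -0.2, 0.22] tool d [-0.0806  0.204   0.0023] n>= 5.259403405146597
to [0.548, -0.321, 0.16] tool d [-0.0456  0.1229  0.0613] n>= 3.47059652319473
```

View pics/w18.png

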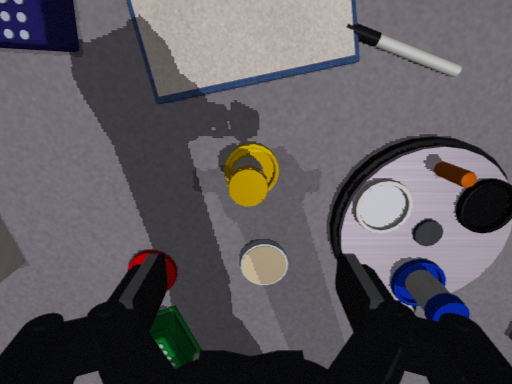

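Yellow pot stands in its dish. Now the red pot.

Emit:
apply_moves --deltas '[[[0.0046, 0.038, -0.005], 0, 0], [[0.0046, 0.038, -0.005], 0, 0], [[0.0046, 0.038, -0.005], 0, 0], [[0.0046, 0.038, -0.005], 0, 0], [[0.0046, 0.038, -0.005], 0, 0], [[-0.014, 0.036, 0], 0, 0], [[-0.014, 0.036, 0], 0, 0], [[-0.014, 0.036, 0], 0, 0], [[-0.014, 0.036, 0], 0, 0], [[-0.014, 0.036, 0], 0, 0], [[-0.014, 0.036, 0], 0, 0]]'

```text
time: 40.58
eef_pos: [0.5955, -0.2048, 0.2178]
tcp_rot: [179.7, 0.6, -2.7]
force: [0.9, -0.3, -0.2]
width: 1.001
```

Emit:
apply_moves --deltas '[[[-0.012, 0.029, 0.015], 0, 0], [[-0.012, 0.029, 0.015], 0, 0], [[-0.012, 0.029, 0.015], 0, 0], [[-0.012, 0.029, 0.015], 0, 0], [[0, 0, 0], 0, 0], [[0, 0, 0], 0, 0]]'

```text
time: 41.08
eef_pos: [0.5404, -0.3195, 0.1579]
tcp_rot: [179.6, 0.7, -3.0]
force: [1.0, 0.1, -0.1]
width: 0.999
```

```bash
python3 look.py red pics/w19.png
```

```text
red 1137 [251. 191.] circ ((547.8439331054688, -320.5888977050781), 18.674192428588867) cent [ 0.544  -0.3201]
pos [ 0.5423 -0.3175  0.1587] rot [179.68   0.61  -2.75] zaxis [-0.0108 -0.005  -0.9999] q [ 16.4  26.8  13.5  99.3  -6.7  55.1 -60.4] w 1.002
```

View pics/w19.png

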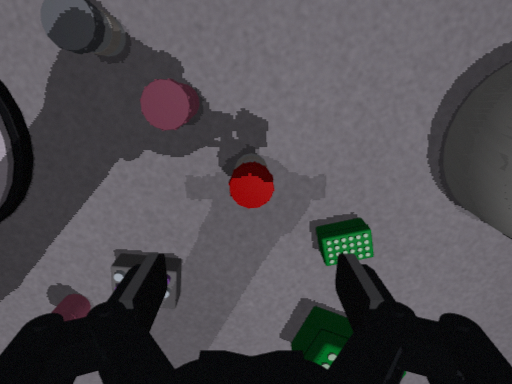

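Red cap at (251,185), pot at (0.548, -0.321); space for the fingers is clear.

Emit:
apply_moves --deltas '[[[0.0065, 0.003, 0.03], 0, 0], [[0, 0, 0.035], 0, 0], [[0, 0, 0.035], 0, 0], [[0, 0, 0.024], 0, 0], [[0, 0, 0], 0, 0], [[0, 0, 0], 0, 1], [[0, 0, 0], 0, 1], [[0, 0, 0], 0, 1], [[0, 0, 0], 0, 1], [[0, 0, 0], 0, 1], [[0, 0, 0], 0, 1], [[0, 0, 0], 0, 1]]'

```text
time: 42.13
eef_pos: [0.5493, -0.3216, 0.0375]
tcp_rot: [179.6, 0.4, -2.7]
force: [-0.4, 0.8, 6.6]
width: 0.435
```

```bash
python3 -c "
from h import *
go([.548,-.32,.22],[.68,.0,.22],[.548,.328,.2])"
```

```text
pos [ 0.5493 -0.3216  0.0375] rot [179.59   0.35  -2.65] zaxis [-0.0065 -0.0069 -1.    ] q [ 18.1  35.9  11.5 102.8  -9.2  42.4 -58.4] w 0.435
to [0.548, -0.32, 0.22] tool d [-0.0025 -0.0003 -0.1825] n>= 4.3777554359749224
to [0.68, 0.0, 0.22] tool d [ 0.117  -0.3258 -0.0031] n>= 8.301103937197098
to [0.548, 0.328, 0.2] tool d [-0.1469 -0.3217  0.0186] n>= 8.492324212524265
```

Emit:
apply_moves --deltas '[[[0, 0, -0.02], 0, 1], [[0, 0, -0.04], 0, 1], [[0, 0, -0.04], 0, 1], [[0, 0, -0.04], 0, 1], [[0, 0, -0.04], 0, 1], [[0.013, -0.0362, 0], 0, 1], [[0.013, -0.0362, 0], 0, 1], [[0.013, -0.0362, 0], 0, 1], [[0.013, -0.0362, 0], 0, 1], [[0.013, -0.0362, 0], 0, 1], [[0.013, -0.0362, 0], 0, 1], [[0.013, -0.0362, 0], 0, 1]]'

```text
time: 43.13
eef_pos: [0.6525, -0.0696, 0.2133]
tcp_rot: [179.7, 0.5, -2.7]
force: [0.5, -0.4, -0.8]
width: 0.433
```

Emit:
apply_moves --deltas '[[[0.013, -0.0362, 0], 0, 1], [[0.013, -0.0362, 0], 0, 1], [[0, 0, 0], -6.5, 1], [[0, 0, 0], -6.5, 1], [[0, 0, 0], 0, 1]]'

```text
time: 43.55
eef_pos: [0.6815, 0.0008, 0.2121]
tcp_rot: [179.8, 0.6, 10.5]
force: [-0.8, -0.5, -0.1]
width: 0.434
```

```bash
python3 -c "
from h import *
go([.548,.328,.19])"
```

```text
pos [0.6815 0.0008 0.2121] rot [179.8    0.63  10.54] zaxis [-0.0102 -0.0055 -0.9999] q [ -8.2  28.5   6.5  88.   -3.1  64.2 -80.5] w 0.434
to [0.548, 0.328, 0.19] tool d [-0.0712 -0.3461  0.0217] n>= 8.490259512382396
```

Emit:
apply_moves --deltas '[[[-0.0079, -0.0385, 0], 0, 1], [[-0.0079, -0.0385, 0], 0, 1], [[-0.0079, -0.0385, 0], 0, 1], [[-0.0079, -0.0385, 0], 0, 1], [[-0.0079, -0.0385, 0], 0, 1], [[-0.0079, -0.0385, 0], 0, 1], [[-0.0079, -0.0385, 0.005], 0, 1], [[-0.0079, -0.0385, 0.005], 0, 1], [[-0.0079, -0.0385, 0.01], 0, 1], [[0, 0, 0], 0, 1], [[0, 0, 0], 0, 1]]'

```text
time: 44.47
eef_pos: [0.547, 0.3304, 0.191]
tcp_rot: [179.8, 0.7, 10.5]
force: [0.5, -1.3, -0.8]
width: 0.436
```

```bash
python3 look.py red pics/w20.png .01;python3 -c "
from h import *
go([.547,.328,.06])"
```

```text
red 1707 [254. 167.] circ ((546.7069702148438, 330.3981018066406), 30.470815658569336) cent [0.5509 0.3267]
pos [0.5489 0.3278 0.1914] rot [179.75   0.65  10.27] zaxis [-0.0103 -0.0063 -0.9999] q [ -35.7   25.7    1.5   95.2   -0.8   59.8 -113.7] w 0.432
pos [0.5489 0.3278 0.1914] rot [179.75   0.65  10.27] zaxis [-0.0103 -0.0063 -0.9999] q [ -35.7   25.7    1.5   95.2   -0.8   59.8 -113.7] w 0.432
to [0.547, 0.328, 0.06] tool d [-0.0004 -0.0011  0.1315] n>= 3.1524946597193058
```

View pics/w20.png

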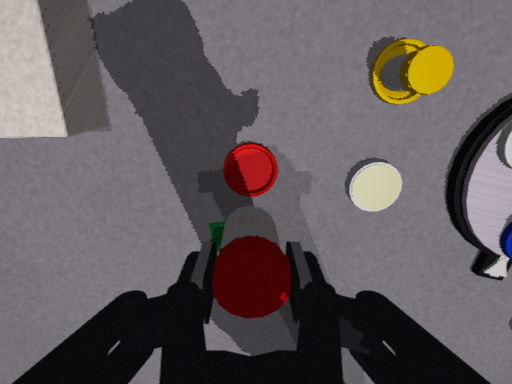

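Emit:
apply_moves --deltas '[[[0.001, -0.001, 0.033], 0, 1], [[0, 0, 0.033], 0, 1], [[0, 0, 0.033], 0, 1], [[0, 0, 0.033], 0, 1], [[0, 0, 0], 0, 1], [[0, 0, 0], 0, 1]]'

```text
time: 45.02
eef_pos: [0.549, 0.3255, 0.0586]
tcp_rot: [179.6, 0.8, 10.1]
force: [-0.1, 0.0, 1.0]
width: 0.433
```

```bash
python3 -c "
from h import *
go([.548,.329,.041])"
```

```text
pos [0.549  0.3255 0.0586] rot [179.65   0.78  10.09] zaxis [-0.0124 -0.0085 -0.9999] q [ -35.2   34.3    1.1  100.9   -0.9   45.7 -113.6] w 0.433
to [0.548, 0.329, 0.041] tool d [-0.0002 -0.0038  0.0176] n>= 0.4322780273567718
```

Emit:
apply_moves --deltas '[[[0, -0.0035, 0.004], 0, 1], [[0, 0, 0.005], 0, 1], [[0, 0, 0.005], 0, 1], [[0, 0, 0.002], 0, 1], [[0, 0, 0], 0, 1], [[0, 0, 0], 0, 1]]'

```text
time: 45.52
eef_pos: [0.548, 0.3317, 0.0438]
tcp_rot: [179.8, 0.6, 10.3]
force: [-0.7, -0.8, -0.7]
width: 0.433
```

Emit:
apply_moves --deltas '[[[0, 0.002, 0.0015], 0, 1], [[0, 0, 0.001], 0, 1], [[0, 0, 0.0007], 0, 1], [[0, 0, 0], 0, 1], [[0, 0, 0], 0, 1]]'

```text
time: 45.93
eef_pos: [0.5484, 0.3293, 0.0406]
tcp_rot: [179.8, 0.6, 10.3]
force: [-0.2, -0.9, 2.0]
width: 0.436
```

Emit:
apply_moves --deltas '[[[0, 0, 0.0005], 0, 1], [[0, 0, 0], 0, 1], [[0, 0, 0], 0, 0.7], [[0, 0, 0], 0, 0.5], [[0, 0, 0], 0, 0.3], [[0, 0, 0], 0, 0], [[0, 0, 0], 0, 0], [[0, 0, 0], 0, 0], [[0, 0, -0.03], 0, 0], [[0, 0, -0.04], 0, 0], [[0, 0, -0.04], 0, 0], [[0, 0, -0.04], 0, 0]]'

```text
time: 46.93
eef_pos: [0.5493, 0.3303, 0.1911]
tcp_rot: [179.8, 0.7, 10.3]
force: [-0.0, 0.8, -0.4]
width: 0.995
```

Emit:
apply_moves --deltas '[[[0.03, 0.02, -0.03], 0, 0], [[0.03, 0.02, -0.03], 0, 0], [[0.02, 0.03, -0.03], 0, 0], [[0, 0.03, -0.02], 0, 0], [[0, 0, 0], 0, 0], [[0, 0, 0], 0, 0]]'

```text
time: 47.43
eef_pos: [0.6389, 0.2504, 0.2909]
tcp_rot: [179.8, 0.5, 10.1]
force: [-0.5, 0.5, -0.0]
width: 1.001
```

```bash
python3 -c "
from h import *
go()
for n in ('wrist','side','scene'):
    im=eyes.camera(n);cv2.imwrite(f'pics/{n}21.png',im[:,:,::-1])
P=eyes.camera_params('wrist');im=load('pics/wrist21.png')
for c in('red','yellow','blue'):
    for a,ce,bb,m in blobs(im,c,150): print(c,a,ce,plane(P,ce,.061)[0])
im=load('pics/side21.png');cv2.imwrite('pics/c21.png',cv2.resize(im[150:360,100:330],None,fx=2.8,fy=2.8,interpolation=cv2.INTER_CUBIC)[:,:,::-1])
"
```

```text
pos [0.6389 0.2504 0.2909] rot [179.78   0.45  10.06] zaxis [-0.0071 -0.0052 -1.    ] q [ -27.4   25.9    3.7   81.6   -1.6   73.  -103.6] w 1.001
red 407 [188.76412776 196.34152334] [0.57410717 0.32496213 0.061     ]
red 527 [179.86717268 217.13092979] [0.54226883 0.33336268 0.061     ]
yellow 1424 [291.92485955 134.29775281] [0.67734976 0.21015472 0.061     ]
blue 488 [393.20081967 249.52254098] [0.54683475 0.03345203 0.061     ]
blue 535 [417.77570093 272.52336449] [ 0.51708152 -0.01460282  0.061     ]
```

View pics/wrist21.png

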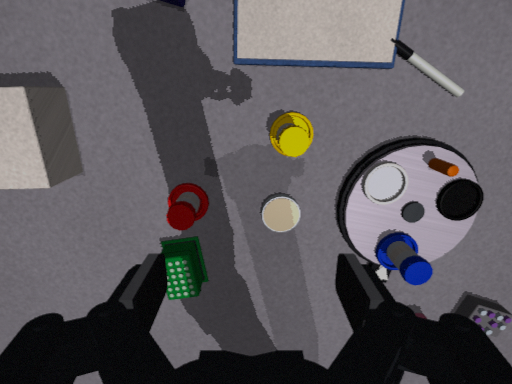

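View pics/c21.png

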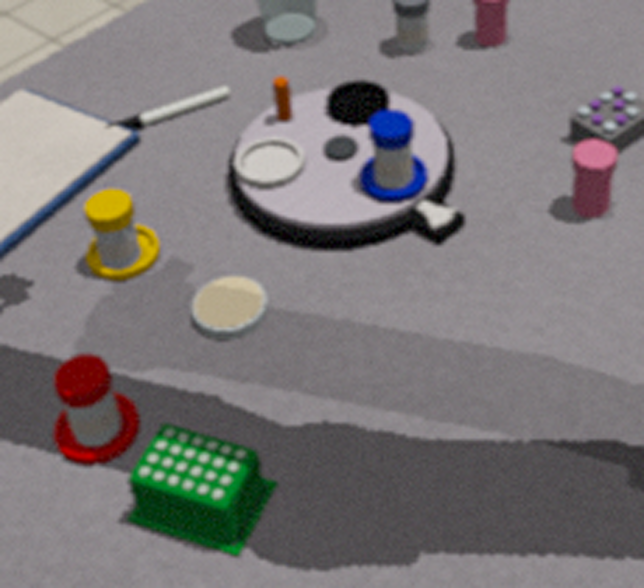

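View pics/scene21.png

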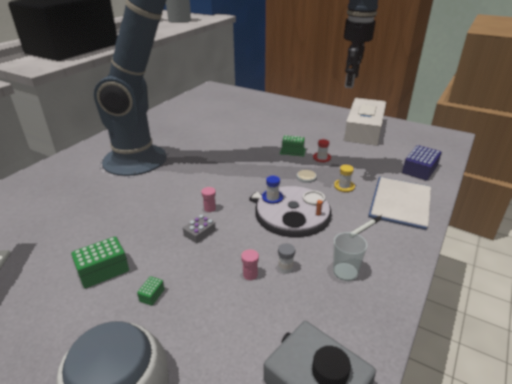

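All upright. One last numeric check of the box against the pad and the pot positions.

```bash
python3 - <<'E'
from h import *
P=eyes.camera_params('side');im=load('pics/side21.png');g=cv2.cvtColor(im,cv2.COLOR_RGB2HSV)
u=cv2.resize(im[295:355,140:205],None,fx=6,fy=6,interpolation=cv2.INTER_CUBIC);h=cv2.cvtColor(u,cv2.COLOR_RGB2HSV)
d=((h[...,1]<120)&(h[...,2]>120)).astype(np.uint8)
gm=cv2.inRange(h,(45,80,20),(90,255,255));c=max(cv2.findContours(gm,0,1)[0],key=cv2.contourArea);f=np.zeros_like(gm);cv2.fillConvexPoly(f,cv2.convexHull(c),1);f=cv2.erode(f,np.ones((9,9)))
n,l,s,cc=cv2.connectedComponentsWithStats(d*f);k=np.array([cc[i] for i in range(1,n) if 15<s[i,4]<800])
uv=(k+.5)/6-.5+[140,295]
X=(plane(P,uv,.048)[:,:2]*1000).astype(np.float32);print(len(k),cv2.minAreaRect(X))
for c in('red','yellow','blue'):
    for a,ce,bb,m in blobs(im,c,60): print(c,a,ce.round(),plane(P,ce,.057)[0].round(4),plane(P,ce,.083)[0].round(4))
E
```

```text
21 ((434.11981201171875, 336.7640686035156), (56.917625427246094, 51.9302864074707), 22.772613525390625)
red 269 [129. 285.] [0.5478 0.3309 0.057 ] [0.5264 0.3414 0.083 ]
red 284 [135. 305.] [0.5003 0.355  0.057 ] [0.4808 0.3645 0.083 ]
yellow 199 [139. 225.] [0.6736 0.202  0.057 ] [0.6475 0.2174 0.083 ]
yellow 191 [145. 241.] [0.6188 0.2291 0.057 ] [0.5947 0.2434 0.083 ]
blue 129 [239. 196.] [ 0.5572 -0.0211  0.057 ] [0.5354 0.0028 0.083 ]
blue 142 [240. 215.] [0.5063 0.0343 0.057 ] [0.4865 0.0561 0.083 ]
blue 84 [ 34. 237.] [0.8322 0.3721 0.057 ] [0.8   0.381 0.083]
blue 92 [ 13. 254.] [0.817  0.4291 0.057 ] [0.7854 0.4359 0.083 ]
```

```bash
python3 - <<'E'
from h import *
P=eyes.camera_params('side');im=load('pics/side21.png')
# box top quad seen in c21: derive by bright-green/dots; print outline crop
cv2.imwrite('pics/c22.png',cv2.resize(im[295:355,140:205],None,fx=9,fy=9,interpolation=cv2.INTER_CUBIC)[:,:,::-1])
E
```

```text
(no output)
```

View pics/c22.png

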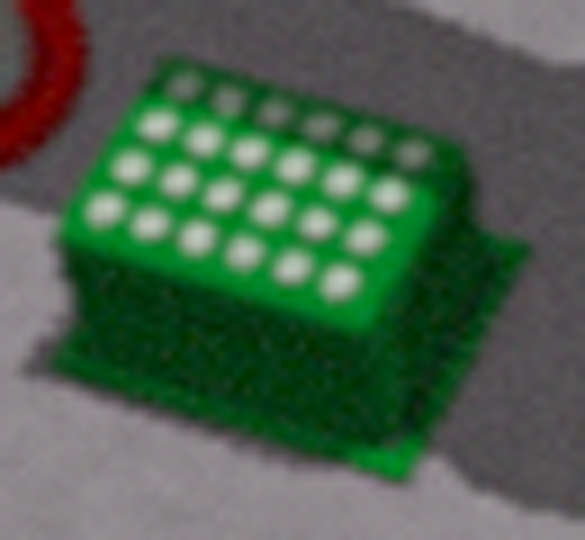

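```bash
python3 - <<'E'
from h import *
P=eyes.camera_params('side')
k=(np.array([(185,87),(413,154),(105,210),(340,283)])+.5)/9-.5+[140,295]
X=(plane(P,k,.048)[:,:2]*1000).astype(np.float32);print(X,X.mean(0),cv2.minAreaRect(X))
p=(np.array([(408,478),(528,245),(30,368)])+.5)/9-.5+[140,295];print(plane(P,p,.003)*1000)
E
```

```text
[[469.45792 319.77478]
 [417.75015 301.90857]
 [459.05634 351.13635]
 [406.79102 333.3783 ]] [438.26385 326.5495 ] ((438.2836608886719, 326.4818115234375), (55.19975662231445, 33.32240295410156), 18.766090393066406)
[[387.96428113 339.83916004   3.        ]
 [408.15845043 283.54074364   3.        ]
 [471.69687842 371.08894225   3.        ]]
```

In the same camera the box centre is (438.3, 326.5) mm at 18.8°, against the pad's (438.0, 325.8) mm at 18.5°. That is square and centred, so I'm handing in.

```bash
python3 -c "
from rig import robot,sense
print(robot.finish_job(), sense()['time'])"
```

```text
the job is handed in; nothing more can be done
the job is handed in; nothing more can be done
```

I sorted all four items and handed the job in at about 48 s of the 136 s allowed.

**Last checks**
- **Tip box:** it sits on the pad 0.8 mm off centre and 0.3° off square, both measured in the side camera.
- **Carousel:** I turned it about 90° by the peg, with one 1.9° correction after a look. Hub, blue pocket and arrow then lined up within about 0.5°, and only after that did the blue pot go in. The later pictures still show the pocket at the arrow.
- **Pots:** the blue, yellow and red pots stand upright in their places in the side, scene and wrist views. Side-camera ray casts put the caps 1–5 mm from the dish and pocket centres.

**What went wrong or disagreed**
- **Wrong-way turn:** while carrying the box I turned the wrist the wrong way. Joint 7 ran onto its limit, reading -152.463° against a stated -152.46°, and the tool sagged and tilted about 10°. I undid the tilt by pressing out to full reach, where joints 4, 5 and 6 also came up against their limits. The box never slipped and the force readings showed no contact.
- **Box measurement:** my first automatic dot count for the box check gave a bad rectangle because it caught stray pixels. I redid it from the four corner dots, and the figure above is that one.

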